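# Gauge the handle blocks, then hold the good one against the chassis

## Robot

A 6-joint arm with a two-finger parallel gripper is mounted at the origin on the work surface. World frame = base frame: x ahead of the robot, y to its left, z up, the work surface at z = 0. Lengths are in m, angles in rad, forces in N, time in s.
With the tool pointing down it reaches from about 0.375 to 0.975 m from the base axis. Payload 3.8 kg.
Tool frame: the origin (TCP) lies midway between the tips of the shut fingers; the grasp point (between the pads) lies 19 mm behind it; z points along the fingers, y is the direction in which the jaws open and shut (so a half turn about z gives the same grasp; the last joint's range is limited). The gripper opens to 85 mm and grips with 20 to 120 N. Pads are 22 mm wide; open, the fingers measure 114 mm over their backs; the gripper's body (76 mm by 85 mm) begins 54 mm behind the grasp point. The pads swing forward as they close: fully open they stand 13 mm farther back than shut.
Start: joints at [1.168, 0.264, 1.604, -0, 1.274, -0.037], TCP at [0.241, 0.63, 0.231] pointing down, gripper open.
Joint ranges: [-2.63, 2.63], [-0.94, 2.18], [0.31, 2.57], [-1.31, 4.45], [0, 2.66], [-2.55, 2.55]. Speed limits (rad/s): [2.57, 2.57, 3.14, 3.14, 3.14, 3.14].

## Interface

Orientations are given as a rotation vector (axis times angle).
In Python, from workcell import bot gives the robot as it stands. The module is installed in compiled form; this text tells all that it offers.
- The arm moves only by the tool move_arm, never from a script. Its argument "steps" is a list of rows, each a list of 5 numbers: the shift along the tool's x, y, z in mm, then the turn about the tool's z in degrees, then the opening in per cent of the stroke, from 0 (shut) to 100 (fully open). In form: [[tx, ty, tz, turn, claw], ...]. A call has 1 to 20 rows; each row is the pose to reach, as a shift and turn from the pose commanded when the call began, along the tool's axes at that moment; what a row does not reach only later rows make up. A row lasts 1/10 s, in which the tool goes at most 50 mm and 8.59 degrees, less where a joint would pass 70% of its speed; a pose out of reach is approached as far as the arm can. A call with a gripper value outside its range is refused whole. The fingers move at their own pace and stop on an object; "newtons" is the grip in N (left out, the last holds). Time passes only in rows, so rows that repeat a pose let the fingers close. It gives the time, the measured TCP pose, the force and the opening at its end, in the units of the state.
- bot.read_state(): the state, without advancing time (a new reading comes with each control period).
- bot.read_camera(name): name is "scene" or "side" or "wrist"; returns a dict with "pixels" (400x640x3 uint8, red, green, blue), "depth" (400x640 float32, m along the optical axis (not along the pixel's ray), 0 where there is no reading), "fovy" (degrees; the focal length in pixels is half the picture's height over the tangent of half this angle, whatever the lens; pixels are square), "cx", "cy" (the principal point, pixels), "k1" (the pictures are not rectified: a ray, as slopes to the right and down, at radius r is drawn at 1 + k1 r^2 times it, then the intrinsics apply), "xyz" and "attitude" of the camera in the world. Camera axes: x right, y up, looking along -z (the intrinsics and any distortion apply to the point x, -y, -z); pixel columns grow to the right and rows downward; lengths in m; the calibration is good to about 2 mm. A picture is of the moment at which its call begins.
- bot.finish_job(): hands the job in, once; it reports no verdict.
The state is a dict: "time": time; "q": joint angles; "joint_vel": joint speeds; "joint_torque": joint torques, N m; "tool_pos": TCP position; "tcp_rot": TCP orientation; "wrist_force": force on the tool from outside, world axes, zero at the start; "torque": the same for the moment, N m; "width": opening from 0.0 (shut) to 1.0 (fully open).
Only numpy, scipy, OpenCV 4.12 (cv2) and the standard library are available. Lean on these libraries where they do the work, as an engineer would, in place of code of your own. Each camera call takes 0.05 s, during which the arm holds its last target.

## Task

One of the two bored gold-coloured handle blocks is drilled right: find it by sliding it onto the upright gauge pin, where the good one goes fully down, and put the other one in the red tray. Then be my third hand: hold the good block up clear of the bench, upright, square and centred end-on against the orange sprung pad on the chassis, pushing gently and steadily so that the pad is about half way in (9 of its 18 mm) and never driven to its stop. Finish your program while still holding it there, gripped and pushing, so that I can screw it on, and leave the multimeter, screwdriver, capacitor and spool where they are.

Things in the scene. Friction and masses are not known exactly. Their poses are not given: they have to be found in the camera images.
- block_a: gold-anodised aluminium handle block, 44 mm long (x), 36 wide (y: grip here), 40 tall (z), about 0.15 kg, standing on the bench; a round bore runs along z right through its middle. Origin: centre of the underside. End faces +x and -x, with two dark screw holes each, are alike. Of block_a and block_b one has a 14 mm bore (fits the pin), the other a 9 mm bore (too small); else alike
- block_b: gold-anodised aluminium handle block, 44 mm long (x), 36 wide (y: grip here), 40 tall (z), about 0.15 kg, standing on the bench; a round bore runs along z right through its middle. Origin: centre of the underside. End faces +x and -x, with two dark screw holes each, are alike. Of block_a and block_b one has a 14 mm bore (fits the pin), the other a 9 mm bore (too small); else alike
- gauge: fixed go-gauge: blue base 60 x 60 x 10 mm with an upright 12 mm steel pin in its centre, rising 38 mm above the base: lower 26 mm cylindrical, upper 12 mm tapering to 4 mm diameter. Origin: centre of the underside. A good block goes down until it rests on the base; the bad one stops on the taper with its underside about 40 mm above the bench
- pin_foot (a point): point on the pin's axis at the top of the gauge's base plate, 10 mm above the bench; z up
- tray: fixed red open reject tray, 140 x 140 mm outside, 30 mm high, walls and floor 5 mm thick. Origin: centre of the underside
- chassis: fixed open grey instrument chassis, 160 (x) x 300 (y) x 80 mm high, with components inside. Origin: centre of the underside; its front wall is 80 mm from the origin on the -x side and carries the sprung pad; its own +x is the direction to push
- pad_face (a point): centre of the front face of the orange sprung pad (46 wide, 40 high, 6 mm thick; 45 mm before the chassis's front wall when free), 45 mm above the bench; moves with the pad. x: direction to push, level, into the chassis; z up. A block held end-on and centred has its origin 22 mm before and 20 mm below this point, its underside 25 mm above the bench
- pad (a joint): how far the sprung pad is pushed in, m: 0 free, 0.018 at its stop. Spring 0.8 N per mm with no preload (7 N at 9 mm)
- multimeter: bystander: red multimeter lying flat, 165 x 80 x 36 mm; origin: centre of the underside, long side along x
- screwdriver: bystander: orange screwdriver lying flat, about 170 mm long along x, up to about 32 mm thick
- capacitor: bystander: blue round capacitor standing upright, 35 mm diameter, 50 mm high; origin: centre of the underside
- spool: bystander: bare metal wire spool standing upright, 52 mm diameter, 44 mm high; origin: centre of the underside
There are look-alikes about, which are no part of the job. What is shaped like the block_a but pink or turquoise is not meant. What is shaped like the block_b but turquoise is not meant.

How it is judged:
By the outcome, as a careful person would: the job done as asked, in the order asked, and still so for the second after the job is handed in, while the arm keeps its last pose, push and grip.
It also fails if it takes over 67 s, if anything falls off the work surface, if the arm or the gripper's body presses on something with over 40 N, if the wrist force passes 120 N, or if a joint passes its speed limit or range.

## Working session

There is one attempt and no reset: what is moved stays moved. The work goes in short steps, Python scripts to look and compute and a tool call to move; the robot and the scene stay as the last step left them, time stands still between calls to the robot, and variables do not carry over. Pictures are saved under pics/ and viewed, and the job is handed in when it is done.

Besides the shell and the picture viewer there is one more tool, called after ">>>" as a command line: name --pt "numbers of a row" for each row, then --argument value for the rest. move_arm: Moves the arm, as the interface text tells. Its arguments: {"type":"object","properties":{"steps":{"type":"array","items":{"type":"array","items":{"type":"number"}}},"newtons":{"type":"number"}},"required":["steps"]}

```bash
mkdir -p pics; cat > h.py <<'E'
import numpy as np, cv2
from scipy.spatial.transform import Rotation as R
from workcell import bot
def att(c):
    a=np.array(c["attitude"],float)
    return R.from_rotvec(a).as_matrix() if a.shape==(3,) else (a if a.shape==(3,3) else None)
def cal(c):
    f=200/np.tan(np.radians(c["fovy"])/2)
    return f
def ray(c,u,v):
    f=cal(c); d=np.array([(u-c["cx"])/f,(v-c["cy"])/f]); s=d.copy()
    for _ in range(30): s=d/(1+c["k1"]*(s@s))
    return np.array(c["xyz"]), att(c)@np.array([s[0],-s[1],-1.0])
def onz(c,u,v,z):
    o,d=ray(c,u,v); return o+d*(z-o[2])/d[2]
def atdepth(c,u,v):
    o,d=ray(c,u,v); return o+d*float(c["depth"][int(round(v)),int(round(u))])
def proj(c,p):
    q=att(c).T@(np.array(p)-np.array(c["xyz"])); s=np.array([q[0],-q[1]])/-q[2]
    s=s*(1+c["k1"]*(s@s)); f=cal(c); return c["cx"]+f*s[0],c["cy"]+f*s[1]
def cloud(c):
    vv,uu=np.mgrid[0:400,0:640]; f=cal(c)
    d=np.stack([(uu-c["cx"])/f,(vv-c["cy"])/f],-1); s=d.copy()
    for _ in range(30): s=d/(1+c["k1"]*(s**2).sum(-1,keepdims=True))
    D=c["depth"][...,None]
    P=np.concatenate([s[...,:1]*D,-s[...,1:]*D,-D],-1)
    return P@att(c).T+np.array(c["xyz"])
def save(c,n): cv2.imwrite(f"pics/{n}.png",cv2.cvtColor(c["pixels"],cv2.COLOR_RGB2BGR))
def crop(c,n,u0,v0,u1,v1,k): cv2.imwrite(f"pics/{n}.png",cv2.resize(cv2.cvtColor(c["pixels"][v0:v1,u0:u1],cv2.COLOR_RGB2BGR),None,fx=k,fy=k,interpolation=cv2.INTER_CUBIC))
E
python3 - <<'E'
from h import *
import pickle
for n in ["scene","side","wrist"]:
    c=bot.read_camera(n); save(c,n+"0"); pickle.dump(c,open(n+"0.pkl","wb"))
    print(n,{k:c[k] for k in c if k not in("pixels","depth")})
print(bot.read_state())
E
```

```text
scene {'fovy': 56.25887728471613, 'cx': 320.0433608530774, 'cy': 201.30211506370705, 'k1': 0.008153502992481335, 'xyz': array([0.91196753, 0.52176978, 0.92856378]), 'attitude': array([0.25765602, 0.74920283, 2.41141745])}
side {'fovy': 54.37868531501359, 'cx': 317.57921996926433, 'cy': 196.2742293733911, 'k1': 0.02611839280439226, 'xyz': array([ 0.06937284, -0.61696533,  0.83422346]), 'attitude': array([ 0.76508231, -0.25326653, -0.62679655])}
wrist {'fovy': 67.89077732735772, 'cx': 321.82207730317805, 'cy': 197.286044902846, 'k1': -0.030534614741336032, 'xyz': array([0.17839609, 0.65287716, 0.37246528]), 'attitude': array([-0.23641165, -0.15751175,  1.19755401])}
{'time': 0.15, 'q': array([ 1.16809399e+00,  2.64569612e-01,  1.60506161e+00,  2.69649956e-05,
        1.27367931e+00, -3.68898219e-02]), 'joint_vel': array([-0.00133936, -0.00209628, -0.00436755,  0.00078902, -0.0022184 ,
       -0.00019012]), 'joint_torque': array([ 6.55921904e-04, -5.15909636e+01, -3.67958665e+01, -1.97595509e-04,
        7.96216191e-03, -5.55958411e-05]), 'tool_pos': array([0.24122097, 0.62982851, 0.23025438]), 'tcp_rot': array([-5.71357694e-01, -3.08879210e+00,  2.62434910e-03]), 'wrist_force': array([0.81586441, 0.04484968, 0.11085264]), 'torque': array([ 0.00515971, -0.02373516,  0.00778136]), 'width': 1.001945822764221}
```

View pics/scene0.png

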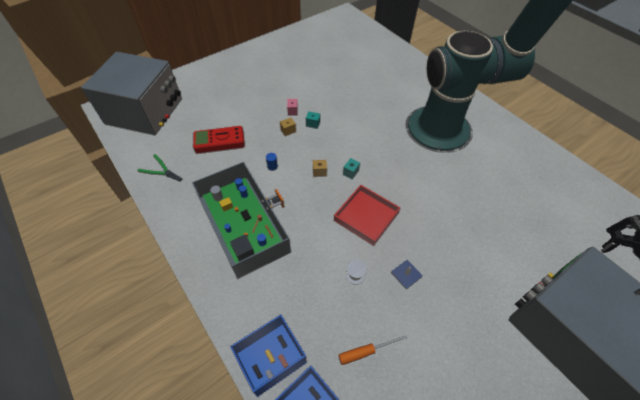

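View pics/side0.png

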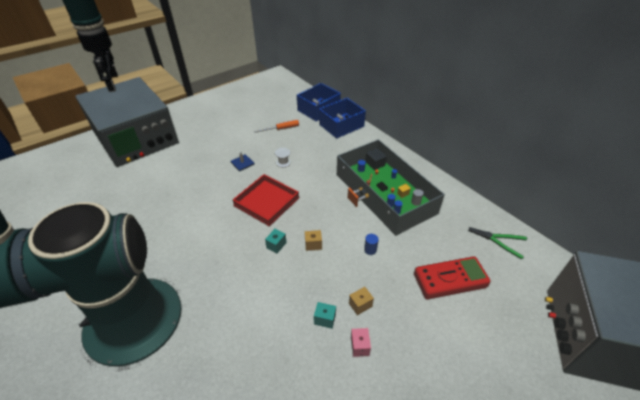

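View pics/wrist0.png

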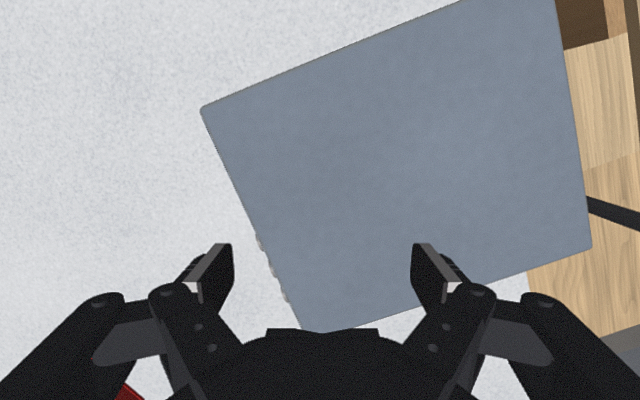

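The scene view shows two gold blocks at (288,126) and (320,167). The look-alikes are pink at (293,106) and turquoise at (313,119) and (351,167). The gauge is at (407,273), the tray at (367,214), the spool at (356,272) and the pad at (278,200). The side view shows the gold blocks at (361,300) and (313,240). Next I'll confirm with an enlarged crop and take rough measurements.

```bash
python3 - <<'E'
from h import *
import pickle
s=pickle.load(open("scene0.pkl","rb")); d=pickle.load(open("side0.pkl","rb"))
a=cv2.resize(s["pixels"][90:220,250:410],(640,520),interpolation=cv2.INTER_CUBIC)
cv2.imwrite("pics/cropA.png",a[...,::-1])
crop(s,"cropG",330,240,440,300,6)
for n,c in (("scene",s),("side",d)):
    hsv=cv2.cvtColor(c["pixels"],cv2.COLOR_RGB2HSV); P=cloud(c)
    for nm,lo,hi in (("gold",(13,110,80),(24,255,255)),("orange",(5,150,60),(14,255,255)),("blue",(105,80,50),(125,255,255)),("turq",(80,100,50),(98,255,255)),("red",(0,150,60),(4,255,255))):
        m=cv2.inRange(hsv,lo,hi); k,l,st,ce=cv2.connectedComponentsWithStats(m)
        for i in range(1,k):
            if st[i,4]>50:
                p=P[(l==i)&(c["depth"]>0)]
                if len(p)and np.hypot(*np.median(p,0)[:2])<1.3: 
                    zt=np.percentile(p[:,2],95); t=p[p[:,2]>zt-.006]
                    print(n,nm,ce[i].round(0),st[i,4],"ztop",zt.round(4),"topctr",((t.max(0)+t.min(0))/2).round(3),"ext",(t.max(0)-t.min(0)).round(3))
E
```

```text
scene gold [287. 123.] 100 ztop 0.0408 topctr [ 0.439 -0.296  0.039] ext [0.042 0.039 0.007]
scene gold [319. 165.] 122 ztop 0.0404 topctr [ 0.459 -0.083  0.039] ext [0.049 0.044 0.008]
scene gold [225. 203.] 59 ztop 0.0595 topctr [ 0.766 -0.113  0.057] ext [0.027 0.024 0.007]
scene gold [358. 353.] 90 ztop 0.0265 topctr [0.714 0.414 0.024] ext [0.066 0.03  0.007]
scene orange [356. 354.] 359 ztop 0.0261 topctr [0.717 0.412 0.024] ext [0.079 0.041 0.008]
scene blue [271. 161.] 156 ztop 0.0503 topctr [ 0.567 -0.19   0.048] ext [0.031 0.035 0.008]
scene blue [241. 186.] 119 ztop 0.0665 topctr [ 0.702 -0.138  0.065] ext [0.022 0.051 0.008]
scene blue [261. 239.] 65 ztop 0.0618 topctr [0.745 0.043 0.06 ] ext [0.019 0.022 0.006]
scene blue [406. 274.] 367 ztop 0.0113 topctr [0.481 0.334 0.009] ext [0.057 0.057 0.008]
scene blue [268. 355.] 2984 ztop 0.0693 topctr [0.881 0.299 0.068] ext [0.133 0.116 0.01 ]
scene blue [307. 388.] 1080 ztop 0.0694 topctr [0.867 0.422 0.068] ext [0.104 0.085 0.01 ]
scene turq [313. 119.] 173 ztop 0.0401 topctr [ 0.35  -0.269  0.038] ext [0.047 0.051 0.008]
s
[... 1030 characters left out ...]
.0517 topctr [ 0.565 -0.194  0.05 ] ext [0.037 0.034 0.007]
side turq [275. 238.] 220 ztop 0.0418 topctr [ 0.377 -0.026  0.04 ] ext [0.047 0.046 0.008]
side turq [  3. 263.] 282 ztop 0.3175 topctr [-0.096  0.026  0.315] ext [0.019 0.032 0.008]
side turq [ 32. 264.] 439 ztop 0.3096 topctr [-0.07   0.005  0.308] ext [0.014 0.043 0.009]
side turq [107. 256.] 151 ztop 0.2959 topctr [ 0.035 -0.061  0.294] ext [0.015 0.011 0.007]
side turq [325. 313.] 365 ztop 0.0425 topctr [ 0.347 -0.275  0.041] ext [0.049 0.051 0.009]
side red [266. 198.] 1479 ztop 0.0292 topctr [0.444 0.129 0.029] ext [0.165 0.17  0.011]
side red [446. 278.] 1430 ztop 0.0431 topctr [ 0.637 -0.385  0.042] ext [0.137 0.123 0.01 ]
```

View pics/cropA.png

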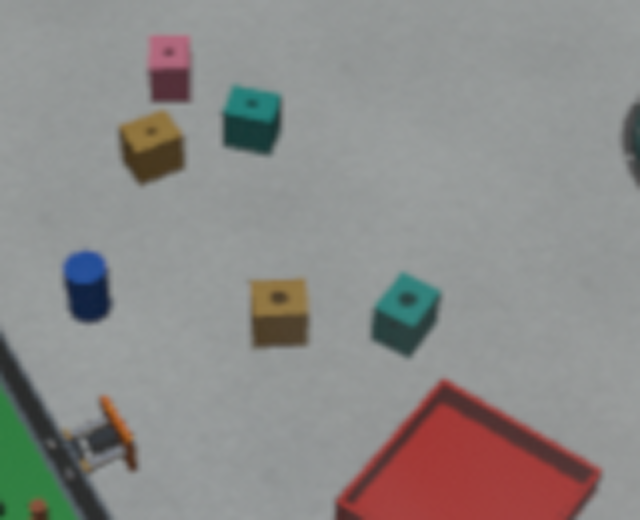

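View pics/cropG.png

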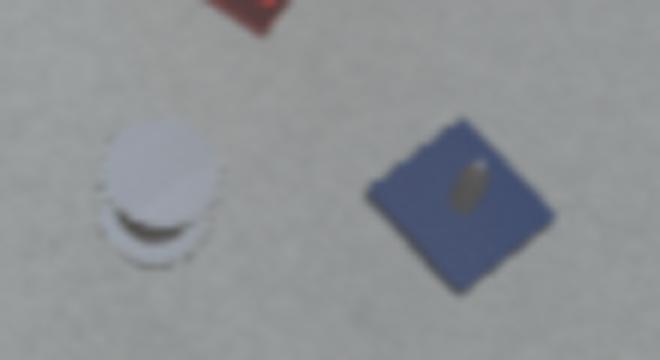

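The crop confirms the two gold blocks. Their neighbours are turquoise and pink, so they're ruled out. The near block at (320,167) seems to have the larger bore, so I'll test that one first. Next I'll work out the tool and camera geometry.

```bash
cat >> h.py <<'E'
def plan(p=None,yaw=None,st=None):
    """shift in tool axes (mm) and turn (deg) to bring TCP to p, with tool x-axis yaw (deg, mod 180)"""
    st=st or bot.read_state(); M=R.from_rotvec(st["tcp_rot"]).as_matrix()
    out=[]
    if p is not None: out=(M.T@(np.array(p)-st["tool_pos"])*1000).round(1).tolist()
    y0=np.degrees(np.arctan2(M[1,0],M[0,0]))
    t=None
    if yaw is not None: t=-((yaw-y0+90)%180-90)
    return out,t,"cur yaw",round(y0,2),"q6",round(st["q"][5],3)
E
python3 - <<'E'
from h import *
import pickle
w=pickle.load(open("wrist0.pkl","rb")); st=bot.read_state()
M=R.from_rotvec(st["tcp_rot"]).as_matrix(); print(M.round(3)); 
print("cam in tool",M.T@(w["xyz"]-st["tool_pos"])); print((M.T@att(w)).round(3))
print(proj(w,st["tool_pos"]), proj(w,st["tool_pos"]-[0,0,.2]))
T=M.T@att(w)
for (x,y) in [(.478,.333),(.458,-.085),(.436,-.297),(.59,-.06)]:
    print((x,y),plan((x,y,.25),None))
s=pickle.load(open("scene0.pkl","rb")); d=pickle.load(open("side0.pkl","rb"))
for c,u,v in ((s,278,200),(d,353,196)): print("pad",atdepth(c,u,v))
crop(s,"padS",250,180,310,220,10); crop(d,"padD",330,170,390,220,10)
E
```

```text
[[-0.934  0.358 -0.001]
 [ 0.358  0.934 -0.002]
 [ 0.    -0.002 -1.   ]]
cam in tool [ 0.06692532 -0.0011939  -0.14220309]
[[-0.     0.964  0.264]
 [ 1.    -0.     0.002]
 [ 0.002  0.264 -0.964]]
(np.float64(324.762538572256), np.float64(249.0196037322103)) (np.float64(323.8015195953076), np.float64(175.21638546968137))
(0.478, 0.333) ([-327.3, -192.5, -19.4], None, 'cur yaw', np.float64(159.04), 'q6', np.float64(-0.037))
(0.458, -0.085) ([-458.1, -590.0, -18.8], None, 'cur yaw', np.float64(159.04), 'q6', np.float64(-0.037))
(0.436, -0.297) ([-513.4, -795.9, -18.4], None, 'cur yaw', np.float64(159.04), 'q6', np.float64(-0.037))
(0.59, -0.06) ([-572.5, -519.5, -18.9], None, 'cur yaw', np.float64(159.04), 'q6', np.float64(-0.037))
pad [ 0.63963676 -0.03740134  0.05004709]
pad [ 0.62726363 -0.05072958  0.05539213]
```

>>> move_arm --pt "-40 -23 -19 0 100" --pt "-327 -192 -19 0 100" --pt "-327 -192 -19 0 100" --pt "-327 -192 -19 0 100" --pt "-327 -192 -19 0 100" --pt "-327 -192 -19 0 100" --pt "-327 -192 -19 0 100" --pt "-327 -192 -19 0 100" --pt "-327 -192 -19 0 100" --pt "-327 -192 -19 0 100" --pt "-327 -192 -19 0 100"

```text
time: 1.25
tool_pos: [0.4775, 0.3346, 0.25]
tcp_rot: [-0.57, -3.089, -0.0]
wrist_force: [0.2, 0.9, -0.3]
width: 0.995
```

```bash
python3 - <<'E'
from h import *
import pickle
c=bot.read_camera("wrist"); save(c,"w1"); pickle.dump(c,open("w1.pkl","wb"))
print(bot.read_state()["tool_pos"],bot.read_state()["time"])
E
```

```text
[0.47734479 0.33495517 0.25008198] 1.3
```

View pics/w1.png

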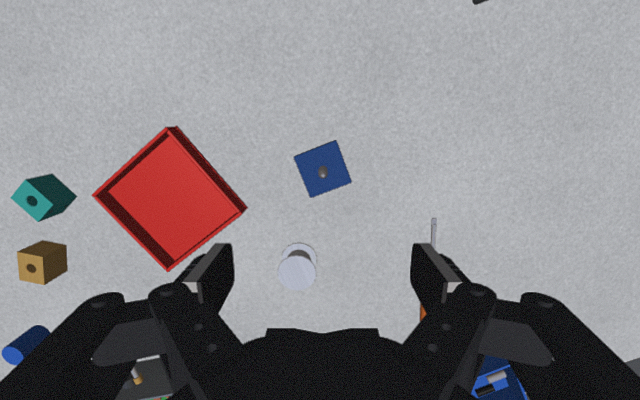

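View pics/padS.png

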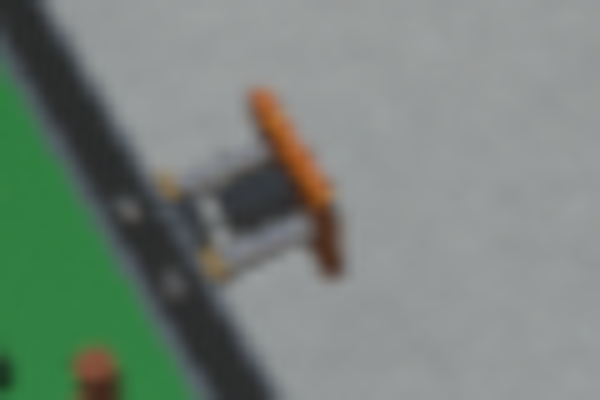

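View pics/padD.png

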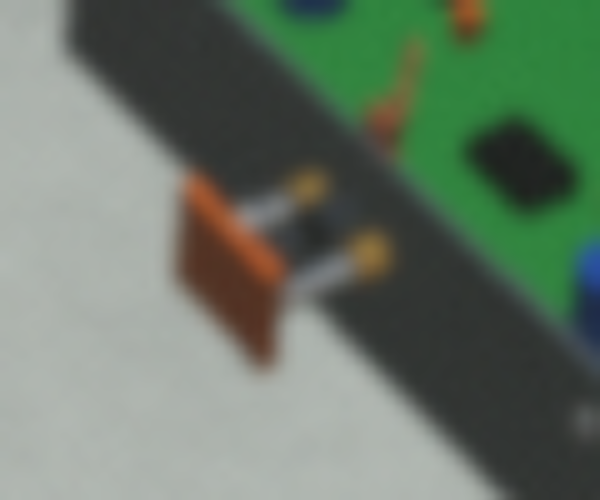

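The wrist view shows the gauge at (323,169), the pin tip at about (323,172), the spool at (297,270), the tray at (170,198) and the near gold block at (42,262). Next I'll measure the gauge precisely.

```bash
cat >> h.py <<'E'
def comps(c,lo,hi,amin=40):
    m=cv2.inRange(cv2.cvtColor(c["pixels"],cv2.COLOR_RGB2HSV),lo,hi)
    k,l,st,ce=cv2.connectedComponentsWithStats(m)
    return [(ce[i].round(0),(l==i)) for i in range(1,k) if st[i,4]>=amin]
def rect_top(c,mask,z,tol=.005):
    """min-area rect of the mask's top face in world xy at height z"""
    P=cloud(c); mm=mask&(np.abs(P[...,2]-z)<tol); mm=cv2.morphologyEx(mm.astype(np.uint8),cv2.MORPH_OPEN,np.ones((3,3)))
    v,u=np.nonzero(mm); q=np.array([onz(c,a,b,z)[:2] for a,b in zip(u,v)])
    return cv2.minAreaRect((q*1000).astype(np.float32)), len(u), np.median(P[...,2][mm>0])
E
python3 - <<'E'
from h import *
import pickle
c=pickle.load(open("w1.pkl","rb"))
crop(c,"w1g",280,130,370,210,8)
for ce,m in comps(c,(105,80,40),(125,255,255)): 
    if abs(ce[0]-323)<20: print(ce,m.sum(),rect_top(c,m,.010,.008))
d=pickle.load(open("side0.pkl","rb")); crop(d,"sideg",225,145,260,175,16)
P=cloud(c); 
sub=P[150:190,300:345]; i=np.argwhere(sub[...,2]>.025); print([(j+[150,300]).tolist()+sub[tuple(j)].round(4).tolist() for j in i][:40])
print("bench z",np.median(P[60:110,280:360,2]))
for ce,m in comps(c,(0,150,40),(8,255,255),300): print("red",ce,m.sum(),rect_top(c,m,.030,.006), rect_top(c,m,.005,.006))
E
```

```text
[322. 168.] 1889 (((476.843017578125, 333.70611572265625), (58.4825325012207, 58.20233154296875), 0.4492914080619812), 1870, np.float64(0.00977138755701587))
[[159, 333, 0.4147, 0.3575, 0.3925], [160, 321, 0.4147, 0.3575, 0.3925], [161, 325, 0.4147, 0.3575, 0.3925], [168, 320, 0.4716, 0.3325, 0.027], [168, 321, 0.4718, 0.3337, 0.0286], [168, 322, 0.4719, 0.335, 0.0307], [168, 323, 0.4722, 0.3362, 0.0315], [168, 324, 0.4734, 0.3371, 0.0273], [168, 332, 0.4147, 0.3575, 0.3925], [169, 319, 0.472, 0.3311, 0.0295], [169, 320, 0.4717, 0.3325, 0.0339], [169, 321, 0.4718, 0.3338, 0.036], [169, 322, 0.4721, 0.335, 0.0369], [169, 323, 0.4726, 0.3361, 0.0362], [169, 324, 0.4729, 0.3373, 0.0374], [169, 325, 0.4743, 0.3381, 0.0314], [170, 318, 0.4733, 0.3291, 0.0256], [170, 319, 0.4721, 0.3311, 0.0358], [170, 320, 0.4724, 0.3323, 0.0369], [170, 321, 0.4725, 0.3335, 0.0387], [170, 322, 0.4729, 0.3347, 0.0389], [170, 323, 0.4734, 0.3358, 0.0387], [170, 324, 0.4739, 0.3369, 0.0379], [170, 325, 0.4744, 0.338, 0.0375], [170, 326, 0.4759, 0.3388, 0.0313], [171, 318, 0.4734, 0.3292, 0.032], [171, 319, 0.4729, 0.3308, 0.0382], [171, 320, 0.4727, 0.3322, 0.0419], [171, 321, 0.4734, 0.3332, 0.0402], [171, 322, 0.4735, 0.3344, 0.042], [171, 323, 0.4742, 0.3354, 0.0402], [171, 324, 0.4748, 0.3365, 0.0395], [171, 325, 0.4752, 0.3377, 0.0399], [171, 326, 0.4761, 0.3386, 0.037], [172, 318, 0.4737, 0.3292, 0.0376], [172, 319, 0.4737, 0.3305, 0.0397], [172, 320, 0.4739, 0.3317, 0.0416], [172, 321, 0.4739, 0.333, 0.0437], [172, 322, 0.4745, 0.3341, 0.043], [172, 323, 0.475, 0.3352, 0.0426]]
bench z -0.00019520555220173263
red [170. 198.] 10826 (((443.3387145996094, 132.420166015625), (137.98631286621094, 140.55860900878906), 16.752159118652344), 1224, np.float64(0.029616364835610365)) (((445.4913330078125, 123.3048095703125), (133.0496368408203, 125.03334045410156), 16.41921043395996), 8075, np.float64(0.005103622467578728))
```

View pics/w1g.png

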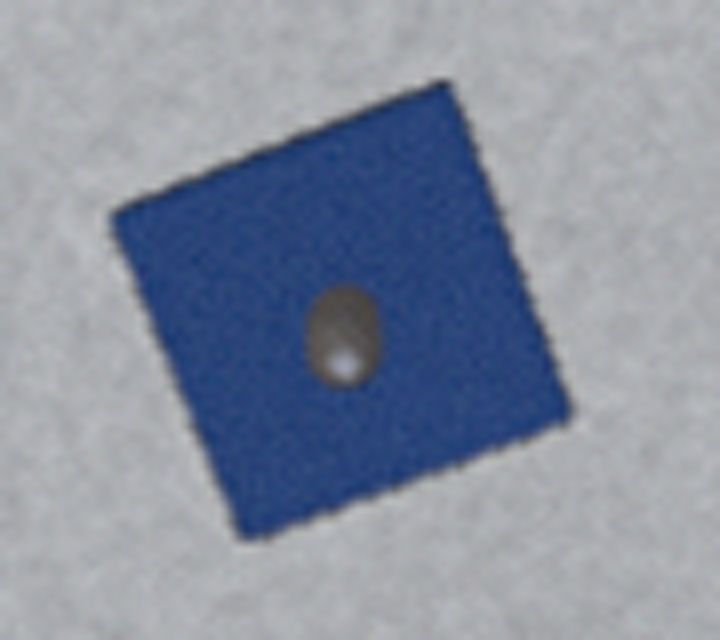

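View pics/sideg.png

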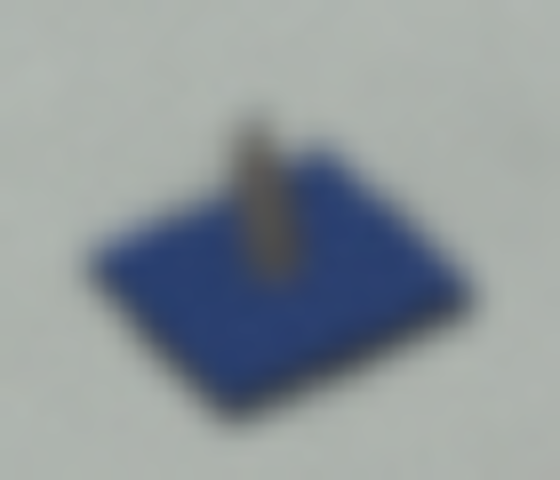

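```bash
python3 - <<'E'
from h import *
import pickle
c=pickle.load(open("w1.pkl","rb")); print("tip",onz(c,322.5,175.5,.047),onz(c,322.5,174.7,.047))
print(plan((.49,-.17,.25),165))
E
```

```text
tip [0.477918   0.33339376 0.047     ] [0.47702086 0.33373673 0.047     ]
([-191.8, -467.3, 0.0], np.float64(-5.882302418776874), 'cur yaw', np.float64(159.12), 'q6', np.float64(-0.638))
```

>>> move_arm --pt "-192 -467 0 0 100" --pt "-192 -467 0 0 100" --pt "-192 -467 0 0 100" --pt "-192 -467 0 0 100" --pt "-192 -467 0 0 100" --pt "-192 -467 0 0 100" --pt "-192 -467 0 0 100" --pt "-192 -467 0 0 100" --pt "-192 -467 0 0 100" --pt "-192 -467 0 0 100" --pt "-192 -467 0 0 100" --pt "-192 -467 0 0 100" --pt "-192 -467 0 0 100"

```text
time: 2.6
tool_pos: [0.4905, -0.1691, 0.2501]
tcp_rot: [-0.569, -3.089, -0.001]
wrist_force: [0.1, -0.1, -0.3]
width: 1.0
```

```bash
python3 - <<'E'
from h import *
import pickle
c=bot.read_camera("wrist"); save(c,"w2"); pickle.dump(c,open("w2.pkl","wb"))
print(bot.read_state()["tool_pos"],bot.read_state()["time"])
for ce,m in comps(c,(13,90,40),(26,255,255),100): print(ce,m.sum(),rect_top(c,m,.040,.006))
E
```

```text
[ 0.49052024 -0.16881465  0.25013377] 2.65
[379. 120.] 1263 (((455.75018310546875, -86.13545989990234), (36.729286193847656, 43.160057067871094), 57.376949310302734), 1093, np.float64(0.03960868970048237))
[212. 167.] 1377 (((434.7255859375, -296.3514099121094), (38.01569366455078, 43.279483795166016), 82.99217224121094), 1061, np.float64(0.039940371123090235))
```

View pics/w2.png

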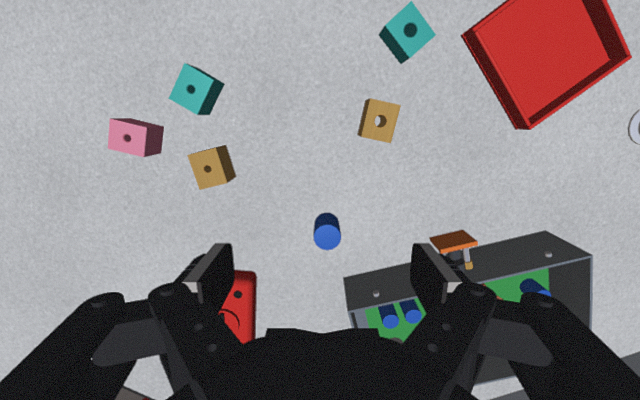

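The wrist view shows the gold blocks at (379,120) and (212,167), and the bore at (381,121) is visibly larger. The pad is at (453,240), and the tray is at upper right. Next I'll cross-check the near block and plan the grasp.

```bash
python3 - <<'E'
from h import *
import pickle
c=pickle.load(open("w2.pkl","rb")); crop(c,"w2b",345,85,415,155,8)
print("bore",onz(c,380.7,120.6,.04))
P=cloud(c)
for ce,m in comps(c,(5,120,40),(16,255,255),60): print("or",ce,m.sum(),P[m].min(0),P[m].max(0))
print(plan((.456,-.086,.10),147.4)); print(plan((.456,-.086,.005),147.4))
E
```

```text
bore [ 0.45606108 -0.08509255  0.04      ]
or [453. 242.] 667 [ 0.42763273 -0.14645167  0.02612651] [ 0.64251117 -0.02411308  0.39252549]
([61.6, 65.0, 150.2], np.float64(11.767009824152296), 'cur yaw', np.float64(159.17), 'q6', np.float64(-1.587))
([61.6, 65.0, 245.2], np.float64(11.767009824152296), 'cur yaw', np.float64(159.17), 'q6', np.float64(-1.587))
```

View pics/w2b.png

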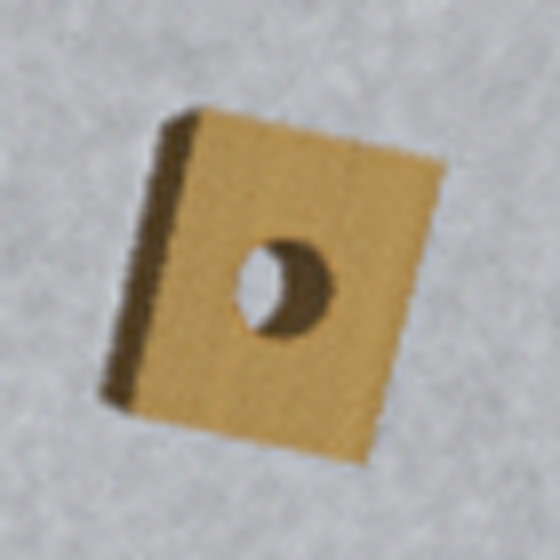

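The crop shows one clean gold block with a bore of about 13.4 mm, so it's the likely 14 mm block.

>>> move_arm --pt "62 65 80 6 90" --pt "62 65 110 11.8 90" --pt "62 65 150 11.8 90" --pt "62 65 180 11.8 90" --pt "62 65 180 11.8 90" --pt "62 65 205 11.8 90" --pt "62 65 225 11.8 90" --pt "62 65 240 11.8 90" --pt "62 65 245 11.8 90" --pt "62 65 245 11.8 90" --pt "62 65 245 11.8 20" --pt "62 65 245 11.8 20" --pt "62 65 245 11.8 20" --pt "62 65 245 11.8 20" --pt "62 65 245 11.8 20" --pt "62 65 245 11.8 20" --newtons 50

```text
time: 4.25
tool_pos: [0.4571, -0.0881, 0.0066]
tcp_rot: [0.885, 3.012, 0.0]
wrist_force: [-0.4, 1.0, 6.6]
width: 0.415
```

```bash
python3 - <<'E'
from h import *
st=bot.read_state(); print(st["tool_pos"],st["width"],st["q"],st["wrist_force"])
print(plan((.4772,.3336,.14),147.4))
E
```

```text
[ 0.45709118 -0.08811113  0.00659745] 0.41473559617940337 [-2.44078369e-01  1.33640245e-01  2.23157069e+00  2.55397587e-04
  7.73859228e-01 -1.24314585e+00] [-0.43928501  1.01980071  6.55158421]
([211.0, 365.6, -133.5], np.float64(-0.16816831994788117), 'cur yaw', np.float64(147.23), 'q6', np.float64(-1.243))
```

>>> move_arm --pt "0 0 -20 0 20" --pt "0 0 -60 0 20" --pt "0 0 -110 0 20" --pt "0 0 -134 0 20" --pt "40 70 -134 0 20" --pt "211 366 -134 0 20" --pt "211 366 -134 0 20" --pt "211 366 -134 0 20" --pt "211 366 -134 0 20" --pt "211 366 -134 0 20" --pt "211 366 -134 0 20" --pt "211 366 -134 0 20" --pt "211 366 -134 0 20" --pt "211 366 -134 0 20" --pt "211 366 -134 0 20"

```text
time: 5.75
tool_pos: [0.4756, 0.3339, 0.1385]
tcp_rot: [-0.884, -3.014, 0.003]
wrist_force: [0.5, -0.8, -1.2]
width: 0.41
```

```bash
python3 - <<'E'
from h import *
import pickle
c=bot.read_camera("wrist"); save(c,"w3"); pickle.dump(c,open("w3.pkl","wb"))
st=bot.read_state(); print(st["tool_pos"],st["time"],st["wrist_force"],st["width"])
crop(c,"w3c",250,180,410,290,5)
print(proj(c,st["tool_pos"]+[0,0,.035]))
E
```

```text
[0.47566542 0.33314601 0.13855403] 5.8 [ 0.33696769  0.53318939 -1.9697424 ] 0.4144614998475708
(np.float64(323.4877486804291), np.float64(286.12140840019276))
```

View pics/w3.png

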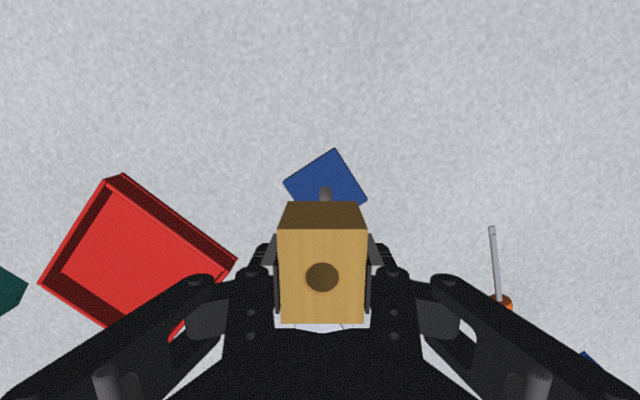

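View pics/w3c.png

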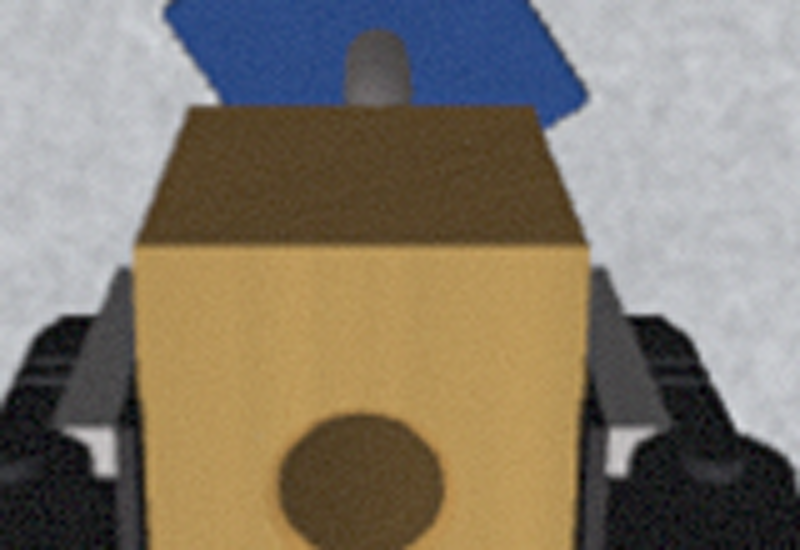

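```bash
cat >> h.py <<'E'
def held(c,st):
    """bore centre + top edge of the held block in tool axes (mm)"""
    M=R.from_rotvec(st["tcp_rot"]).as_matrix(); P=cloud(c)
    reg=np.zeros((400,640),bool); reg[190:335,260:385]=1
    hsv=cv2.cvtColor(c["pixels"],cv2.COLOR_RGB2HSV); g=(cv2.inRange(hsv,(13,60,110),(28,255,255))>0)&reg
    g=cv2.morphologyEx(g.astype(np.uint8),cv2.MORPH_OPEN,np.ones((3,3)))
    Q=(P-st["tool_pos"])@M*1000
    zt=np.median(Q[...,2][g>0])
    cs,_=cv2.findContours(g,cv2.RETR_CCOMP,cv2.CHAIN_APPROX_NONE)
    h=None
    for k in cs:
        a=cv2.contourArea(k)
        (u,v),(w,hh),_=cv2.fitEllipse(k) if len(k)>5 else ((0,0),(0,0),0)
        if 300<a<1500: h=(u,v)
    p=onz(c,*h,(st["tool_pos"]+M@[0,0,zt/1000])[2])
    rows=np.nonzero((g>0).sum(1)>60)[0]
    e=[ (M.T@(onz(c,320,r,(st["tool_pos"]+M@[0,0,zt/1000])[2])-st["tool_pos"])*1000).round(1)[0] for r in (rows[0]-.5,rows[-1]+.5)]
    v,u=np.nonzero(Q[...,2]*0+(np.abs(Q[...,2]-zt)<2)*(g>0))
    L=[];
    for r in range(rows[0]+8,rows[-1]-8):
        x=np.nonzero(g[r])[0]; 
        a=[(M.T@(onz(c,q,r,(st["tool_pos"]+M@[0,0,zt/1000])[2])-st["tool_pos"])*1000) for q in (x[0],x[-1])]; L.append(a)
    L=np.array(L); s=[np.degrees(np.polyfit(L[:,k,0],L[:,k,1],1)[0]) for k in (0,1)]
    return "bore px",h,"bore tool",((M.T@(p-st["tool_pos"]))*1000).round(1),"x edges",e,"top z",round(zt,1),"side slopes deg",np.round(s,2)
E
python3 - <<'E'
from h import *
import pickle
c=pickle.load(open("w3.pkl","rb")); st=bot.read_state(); print(held(c,st))
M=R.from_rotvec(st["tcp_rot"]).as_matrix(); print(M.round(4))
E
```

```text
('bore px', (321.660888671875, 276.8690490722656), 'bore tool', array([  3.1,  -0.8, -33.1]), 'x edges', [np.float64(24.5), np.float64(-19.7)], 'top z', np.float64(-33.1), 'side slopes deg', array([-0.44,  0.81]))
[[-8.411e-01  5.409e-01 -1.400e-03]
 [ 5.409e-01  8.411e-01 -1.500e-03]
 [ 3.000e-04 -2.100e-03 -1.000e+00]]
```

>>> move_arm --pt "-3.7 1.7 30 0 20" --pt "-3.7 1.7 60 0 20" --pt "-3.7 1.7 63 0 20" --pt "-3.7 1.7 63 0 20" --pt "-3.7 1.7 63 0 20"

```text
time: 6.3
tool_pos: [0.4814, 0.3334, 0.0777]
tcp_rot: [0.887, 3.012, 0.002]
wrist_force: [1.1, 0.5, -1.9]
width: 0.412
```

```bash
python3 - <<'E'
from h import *
import pickle
c=bot.read_camera("wrist"); save(c,"w4");d=bot.read_camera("side"); s=bot.read_camera("scene")
crop(d,"d4",215,125,275,175,12); crop(s,"s4",375,240,435,290,12)
st=bot.read_state(); print(st["tool_pos"],st["time"],st["wrist_force"],st["width"])
print(held(c,st)); print(plan((.4797,.3325,.0168)))
E
```

```text
[0.48165448 0.3341269  0.07825169] 6.45 [ 0.15954517 -0.49320024 -1.86312594] 0.4151752007646333
('bore px', (321.7088928222656, 276.9007873535156), 'bore tool', array([  2.5,  -2.1, -32.6]), 'x edges', [np.float64(23.8), np.float64(-20.3)], 'top z', np.float64(-32.6), 'side slopes deg', array([-0.38,  0.88]))
([0.9, -2.6, 61.4], None, 'cur yaw', np.float64(147.23), 'q6', np.float64(-0.435))
```

View pics/d4.png

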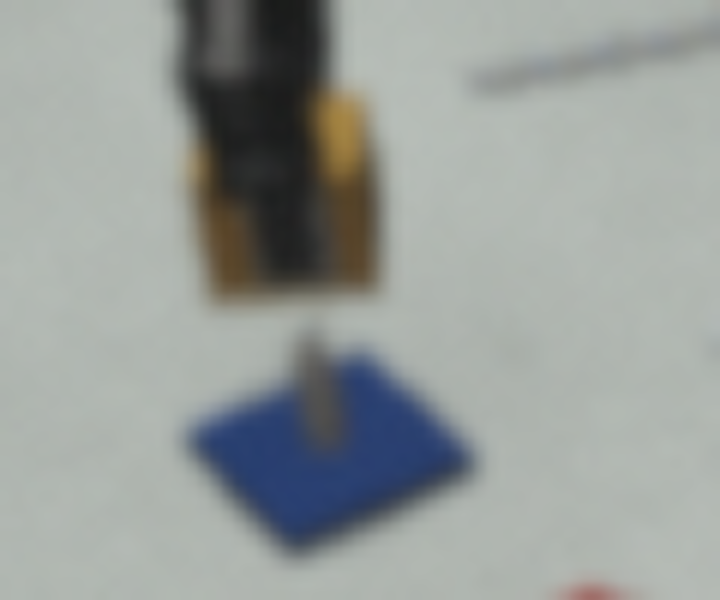

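View pics/s4.png

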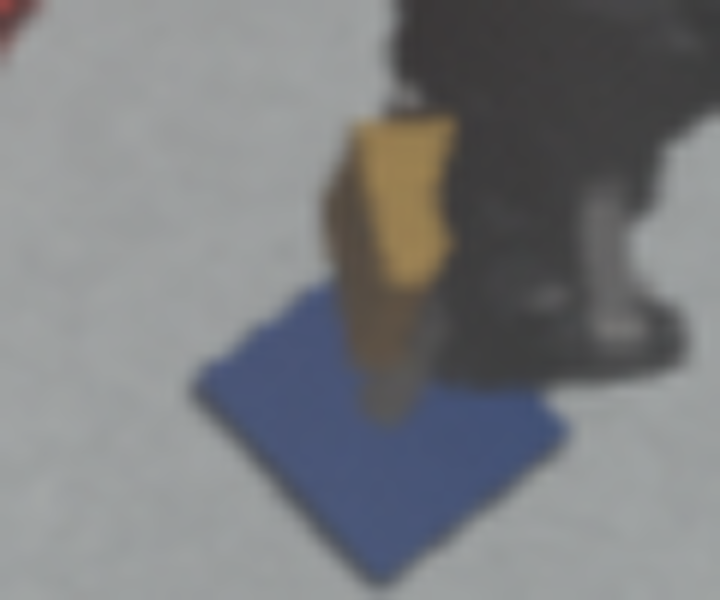

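```bash
cat >> h.py <<'E'
def avg(n=8):
    S=[]
    for _ in range(n): bot.read_camera("wrist"); S.append(bot.read_state())
    a=dict(S[-1])
    for k in("tool_pos","tcp_rot","wrist_force","q","torque"):
        v=np.array([s[k] for s in S]); 
        if k=="tcp_rot": v=v*np.sign(v@v[0])[:,None]
        a[k]=v.mean(0); a[k+"_sd"]=v.std(0)
    return a
E
python3 - <<'E'
from h import *
a=avg(); c=bot.read_camera("wrist")
for k in("tool_pos","tool_pos_sd","tcp_rot","tcp_rot_sd","wrist_force","q_sd"): print(k,a[k].round(4))
M=R.from_rotvec(a["tcp_rot"]).as_matrix(); print("cam in tool",(M.T@(c["xyz"]-a["tool_pos"])).round(4)); print(held(c,a))
print(plan((.4772,.3336,.0168),st=a))
E
```

```text
tool_pos [0.4808 0.3339 0.0771]
tool_pos_sd [0.0004 0.0002 0.0006]
tcp_rot [8.8560e-01 3.0133e+00 1.5000e-03]
tcp_rot_sd [0.0001 0.0007 0.0011]
wrist_force [ 0.1777  0.0585 -1.6614]
q_sd [0.0001 0.0006 0.0005 0.     0.0001 0.    ]
cam in tool [ 0.0669 -0.0013 -0.1417]
('bore px', (321.7020263671875, 276.9076232910156), 'bore tool', array([  2.9,  -1.8, -32.4]), 'x edges', [np.float64(24.2), np.float64(-19.9)], 'top z', np.float64(-32.4), 'side slopes deg', array([-0.56,  0.84]))
([2.9, -2.2, 60.3], None, 'cur yaw', np.float64(147.25), 'q6', np.float64(-0.435))
```

>>> move_arm --pt "0.1 -0.9 10 0 20" --pt "0.1 -0.9 20 0 20" --pt "0.1 -0.9 26 0 20" --pt "0.1 -0.9 32 0 20" --pt "0.1 -0.9 36 0 20" --pt "0.1 -0.9 36 0 20"

```text
time: 7.5
tool_pos: [0.4798, 0.333, 0.0396]
tcp_rot: [-0.886, -3.014, -0.0]
wrist_force: [1.0, 1.2, -2.7]
width: 0.411
```

```bash
python3 - <<'E'
from h import *
a=avg(5); c=bot.read_camera("wrist")
for k in("time","tool_pos","wrist_force","torque"): print(k,np.round(a[k],4))
print(held(c,a))
d=bot.read_camera("side"); crop(d,"d5",215,125,275,175,12)
E
```

```text
time 7.75
tool_pos [0.4799 0.333  0.0403]
wrist_force [ 0.3037  1.3421 -2.4681]
torque [ 0.1594 -0.0817  0.0082]
('bore px', (321.7574768066406, 276.882080078125), 'bore tool', array([  2.6,  -1.4, -33.3]), 'x edges', [np.float64(24.0), np.float64(-20.2)], 'top z', np.float64(-33.3), 'side slopes deg', array([-0.43,  0.85]))
```

View pics/d5.png

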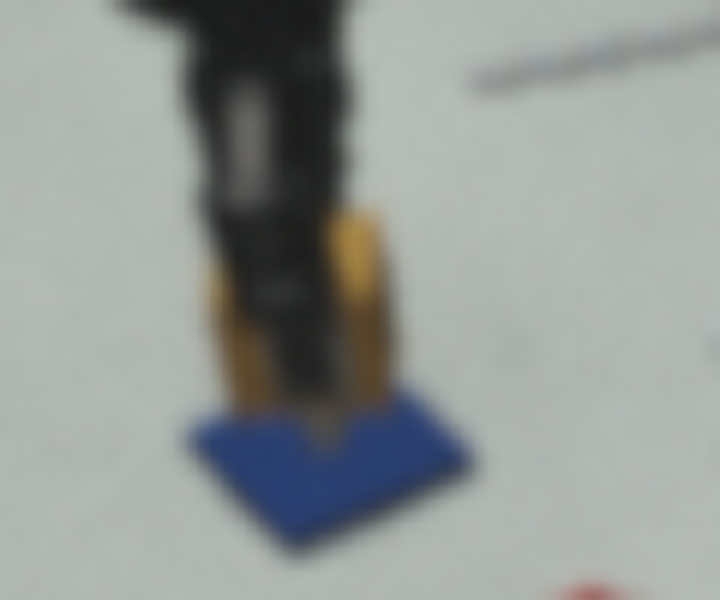

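The block's underside is already below 40 mm, where the bad block would jam, and the forces are small. I'll carry on down.

>>> move_arm --pt "0 0 6 0 20" --pt "0 0 12 0 20" --pt "0 0 17 0 20" --pt "0 0 20 0 20" --pt "0 0 22 0 20" --pt "0 0 23 0 20" --pt "0 0 23 0 20"

```text
time: 8.55
tool_pos: [0.48, 0.333, 0.0171]
tcp_rot: [0.886, 3.014, 0.001]
wrist_force: [1.4, 2.6, -2.9]
width: 0.414
```

```bash
python3 - <<'E'
from h import *
a=avg(5); c=bot.read_camera("wrist")
for k in("time","tool_pos","wrist_force","torque"): print(k,np.round(a[k],4))
print(held(c,a))
d=bot.read_camera("side"); crop(d,"d6",215,125,275,175,12)
E
```

```text
time 8.8
tool_pos [0.4799 0.333  0.0172]
wrist_force [ 1.9541  3.3292 -3.2738]
torque [ 0.4824 -0.3268 -0.022 ]
('bore px', (321.7524719238281, 276.93475341796875), 'bore tool', array([  2.6,  -1.4, -33.2]), 'x edges', [np.float64(24.0), np.float64(-20.1)], 'top z', np.float64(-33.2), 'side slopes deg', array([-0.31,  0.73]))
```

View pics/d6.png

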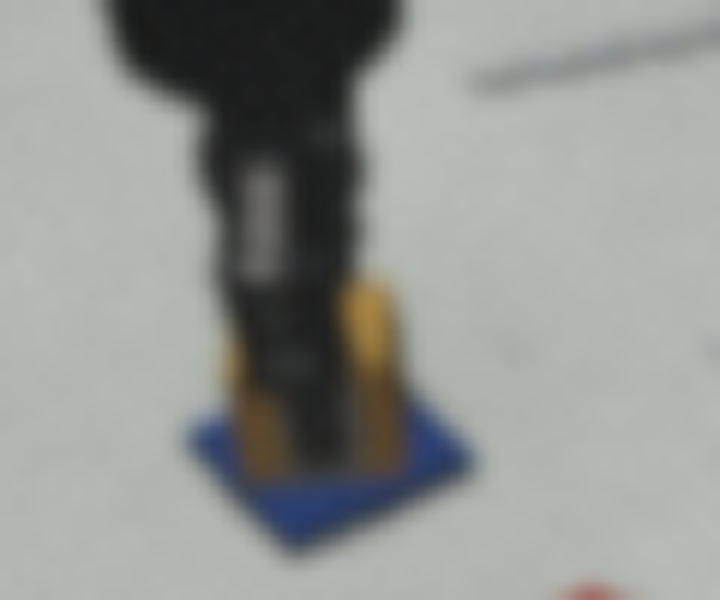

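The block is seated with its underside about 10 mm above the bench. Now I'll release it, rise, and confirm.

>>> move_arm --pt "0 0 0 0 70" --pt "0 0 0 0 70" --pt "0 0 0 0 70" --pt "0 0 -15 0 70" --pt "0 0 -60 0 70" --pt "0 0 -110 0 70" --pt "0 0 -160 0 70" --pt "0 0 -190 0 70" --pt "0 0 -190 0 70"

```text
time: 9.8
tool_pos: [0.4833, 0.335, 0.2158]
tcp_rot: [0.883, 3.006, 0.015]
wrist_force: [-0.1, -0.2, 0.9]
width: 0.701
```

```bash
python3 - <<'E'
from h import *
import pickle
c=bot.read_camera("wrist"); save(c,"w7"); pickle.dump(c,open("w7.pkl","wb")); st=bot.read_state(); print(st["time"],st["tool_pos"],st["wrist_force"])
P=cloud(c)
for ce,m in comps(c,(13,90,40),(26,255,255),100): print(ce,m.sum(),np.percentile(P[m][:,2],[50,90]),rect_top(c,m,.050,.006))
d=bot.read_camera("side"); crop(d,"d7",215,125,275,175,12)
for y in (173,-7): print(plan((.435,-.2963,.25),173))
E
```

```text
9.85 [0.48171908 0.33402174 0.21232161] [ 0.37765802  0.70574241 -0.24941631]
[317. 174.] 1418 [0.04965754 0.05064619] (((476.9953308105469, 332.8342590332031), (34.95378494262695, 43.01612854003906), 57.13383483886719), 1238, np.float64(0.04978356359483249))
([-302.6, -553.7, -41.7], np.float64(-25.760753461624432), 'cur yaw', np.float64(147.24), 'q6', np.float64(-0.435))
([-302.6, -553.7, -41.7], np.float64(-25.760753461624432), 'cur yaw', np.float64(147.24), 'q6', np.float64(-0.435))
```

View pics/w7.png

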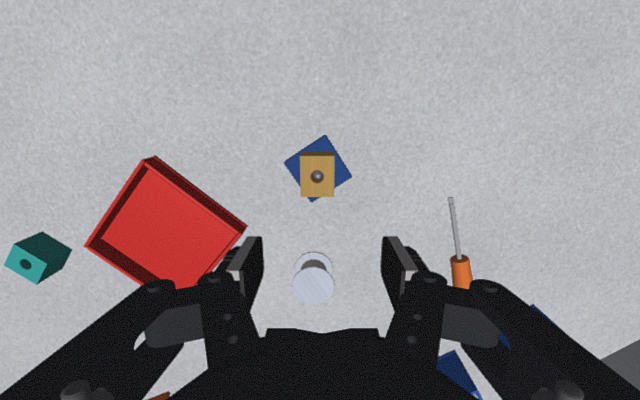

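View pics/d7.png

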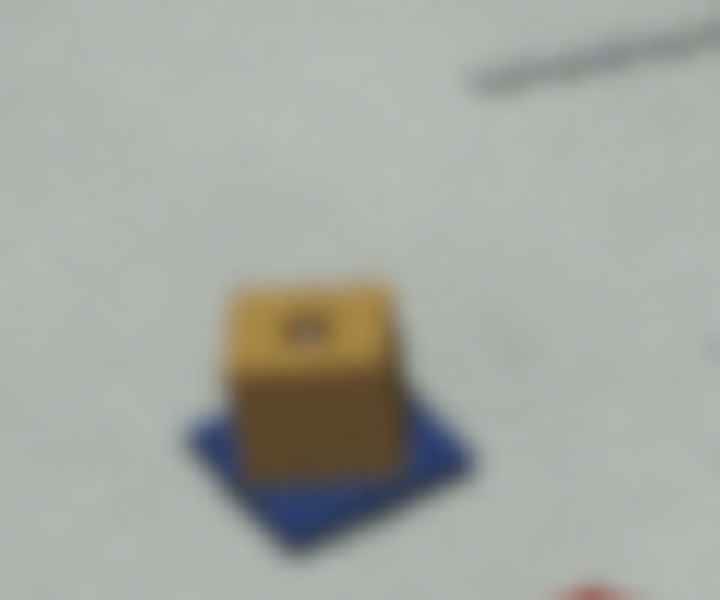

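It's fully down: the top is at 49.8 mm, which means the underside is on the base, and the pin tip is visible in the bore. This is the good block. Next is the other block, so I'll check clearance to its neighbours first.

```bash
python3 - <<'E'
from h import *
import pickle
c=pickle.load(open("w2.pkl","rb"));P=cloud(c)
for n,lo,hi in(("pink",(150,40,80),(179,255,255)),("turq",(78,80,60),(98,255,255)),("gold",(13,90,40),(26,255,255))):
  for ce,m in comps(c,lo,hi,200): print(n,ce,rect_top(c,m,.040,.006))
print(onz(c,207.5,168.5,.04)); crop(c,"w2c",90,50,250,200,5)
print(plan((.435,-.2963,.20),173))
E
```

```text
pink [133. 136.] (((366.830078125, -370.1723937988281), (45.91541290283203, 37.31852340698242), 55.198036193847656), 1147, np.float64(0.040163957081425894))
turq [408.  31.] (((376.6004333496094, -26.201541900634766), (43.53544235229492, 37.215885162353516), 20.46014404296875), 1360, np.float64(0.039650767654290736))
turq [191.  88.] (((346.2724914550781, -273.7548522949219), (37.16737365722656, 44.636444091796875), 38.21377944946289), 1288, np.float64(0.040124078264071716))
gold [379. 120.] (((455.75018310546875, -86.13545989990234), (36.729286193847656, 43.160057067871094), 57.376949310302734), 1093, np.float64(0.03960868970048237))
gold [212. 167.] (((434.7255859375, -296.3514099121094), (38.01569366455078, 43.279483795166016), 82.99217224121094), 1061, np.float64(0.039940371123090235))
[ 0.43477553 -0.29697294  0.04      ]
([-302.5, -553.8, 8.3], np.float64(-25.760753461624432), 'cur yaw', np.float64(147.24), 'q6', np.float64(-0.435))
```

View pics/w2c.png

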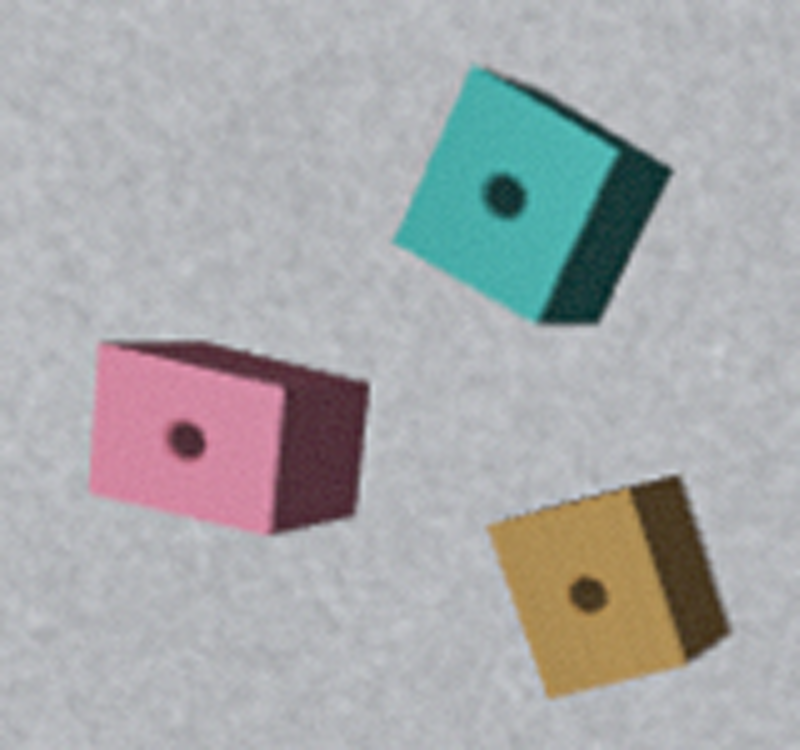

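The crop shows the gold block with the small bore at (207,168). The pink block at (127,138) and the turquoise one at (191,88) are clear of the fingers.

>>> move_arm --pt "-302.5 -554 8 -8 70" --pt "-302.5 -554 8 -16 70" --pt "-302.5 -554 8 -25.8 70" --pt "-302.5 -554 8 -25.8 70" --pt "-302.5 -554 8 -25.8 70" --pt "-302.5 -554 8 -25.8 70" --pt "-302.5 -554 8 -25.8 70" --pt "-302.5 -554 8 -25.8 70" --pt "-302.5 -554 8 -25.8 70" --pt "-302.5 -554 8 -25.8 70" --pt "-302.5 -554 8 -25.8 70" --pt "-302.5 -554 8 -25.8 70" --pt "-302.5 -554 8 -25.8 70" --pt "-302.5 -554 8 -25.8 70" --pt "-302.5 -554 8 -25.8 70" --pt "-302.5 -554 8 -25.8 70" --pt "-302.5 -554 8 -25.8 70"

```text
time: 11.6
tool_pos: [0.4342, -0.2952, 0.1986]
tcp_rot: [-0.188, -3.135, -0.002]
wrist_force: [-0.5, 0.3, 0.1]
width: 0.7
```

```bash
python3 - <<'E'
from h import *
a=avg(3); c=bot.read_camera("wrist"); save(c,"w8"); print(a["time"],a["tool_pos"])
for ce,m in comps(c,(13,90,40),(26,255,255),400): print(ce,m.sum(),rect_top(c,m,.040,.006))
print(plan((.435,-.2963,.006),173,st=a))
E
```

```text
11.75 [ 0.43454655 -0.29546072  0.19912591]
[321. 181.] 1521 (((434.1792907714844, -297.58074951171875), (34.878849029541016, 43.59072494506836), 83.1177749633789), 1363, np.float64(0.03972872872140609))
([-0.6, -0.8, 193.1], np.float64(0.14303461237355464), 'cur yaw', np.float64(173.14), 'q6', np.float64(-2.096))
```

View pics/w8.png

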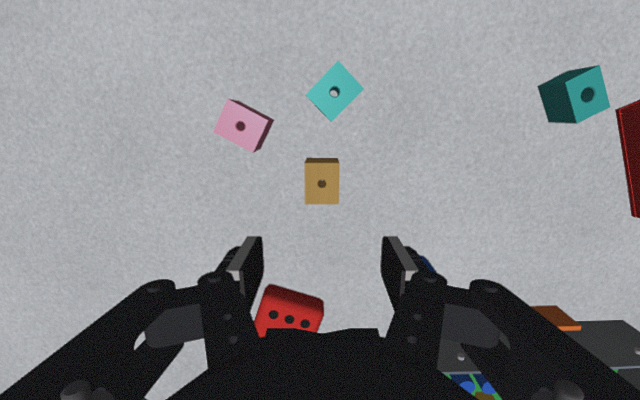

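The view shows the gold block at (321,184), centred between the jaws. I'll go down and grip it.

>>> move_arm --pt "0 -1.5 50 0 70" --pt "0 -1.5 100 0 70" --pt "0 -1.5 140 0 70" --pt "0 -1.5 170 0 70" --pt "0 -1.5 185 0 70" --pt "0 -1.5 192 0 70" --pt "0 -1.5 192 0 70" --pt "0 -1.5 192 0 20" --pt "0 -1.5 192 0 20" --pt "0 -1.5 192 0 20" --pt "0 -1.5 192 0 20" --pt "0 -1.5 172 0 20" --pt "0 -1.5 132 0 20" --pt "0 -1.5 92 0 20" --pt "0 -1.5 92 0 20"

```text
time: 13.3
tool_pos: [0.4383, -0.3013, 0.114]
tcp_rot: [0.19, 3.125, -0.011]
wrist_force: [0.7, 0.0, -1.4]
width: 0.412
```

```bash
python3 - <<'E'
from h import *
a=avg(2); c=bot.read_camera("wrist"); print(a["time"],a["tool_pos"],a["width"]); print(held(c,a))
save(c,"w9")
print(plan((.4455,.128,.10),163.5,st=a))
E
```

```text
13.4 [ 0.43586231 -0.29949573  0.11004706] 0.4132732431503486
('bore px', (321.72210693359375, 277.9501037597656), 'bore tool', array([  2. ,  -0.9, -29.1]), 'x edges', [np.float64(23.5), np.float64(-20.4)], 'top z', np.float64(-29.1), 'side slopes deg', array([-0.31,  0.75]))
([42.3, 425.5, 8.6], np.float64(9.54025497985478), 'cur yaw', np.float64(173.04), 'q6', np.float64(-2.098))
```

View pics/w9.png

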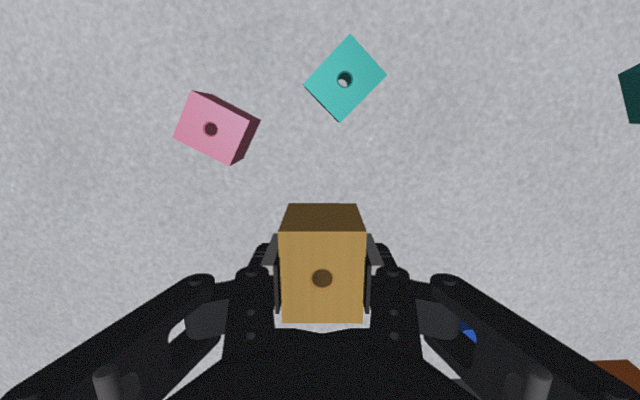

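>>> move_arm --pt "10 30 -5 0 20" --pt "42.5 427.5 -5 0 20" --pt "42.5 427.5 -5 0 20" --pt "42.5 427.5 -5 0 20" --pt "42.5 427.5 -5 0 20" --pt "42.5 427.5 -5 0 20" --pt "42.5 427.5 -5 0 20" --pt "42.5 427.5 -5 0 20" --pt "42.5 427.5 -5 0 20" --pt "42.5 427.5 -5 0 20" --pt "42.5 427.5 -5 0 20" --pt "42.5 427.5 0 0 20" --pt "42.5 427.5 40 0 20" --pt "42.5 427.5 70 0 20" --pt "42.5 427.5 85 0 20" --pt "42.5 427.5 85 0 20"

```text
time: 15.05
tool_pos: [0.4403, 0.1286, 0.0188]
tcp_rot: [-0.195, -3.128, 0.004]
wrist_force: [0.1, -0.2, -1.5]
width: 0.414
```

```bash
python3 - <<'E'
from h import *
a=avg(3); c=bot.read_camera("wrist"); print(a["time"],a["tool_pos"],a["wrist_force"]); print(held(c,a))
save(c,"w10")
E
```

```text
15.2 [0.44333052 0.12981569 0.02168477] [ 0.03359394 -0.01711874 -1.3211567 ]Traceback (most recent call last):
  File "<stdin>", line 2, in <module>
  File "h.py", line 62, in held
    p=onz(c,*h,(st["tool_pos"]+M@[0,0,zt/1000])[2])
TypeError: Value after * must be an iterable, not NoneType
```

>>> move_arm --pt "0 0 5 0 20" --pt "0 0 8 0 20" --pt "0 0 8 0 20" --pt "0 0 8 0 70" --pt "0 0 8 0 70" --pt "0 0 8 0 70" --pt "0 0 -10 0 70" --pt "0 0 -60 0 70" --pt "0 0 -110 0 70" --pt "0 0 -160 0 70" --pt "0 0 -200 0 70" --pt "0 0 -200 0 70"

```text
time: 16.45
tool_pos: [0.4483, 0.1324, 0.23]
tcp_rot: [0.19, 3.123, 0.006]
wrist_force: [0.7, 1.0, 0.8]
width: 0.7
```

```bash
python3 - <<'E'
from h import *
a=avg(3); c=bot.read_camera("wrist"); print(a["time"],a["tool_pos"],a["wrist_force"]);save(c,"w11")
P=cloud(c)
for ce,m in comps(c,(13,90,40),(26,255,255),200): print(ce,m.sum(),np.percentile(P[m][:,2],[50,90]),rect_top(c,m,.045,.006))
print(plan((.63,-.045,.25),st=a))
E
```

```text
16.6 [0.44489558 0.13160938 0.22413704] [ 0.01537045  0.10077432 -0.65944944]
[322. 177.] 1378 [0.04454848 0.04565303] (((442.4782409667969, 129.823486328125), (34.91973876953125, 44.004756927490234), 82.22920989990234), 1227, np.float64(0.044657925127978226))
[500. 184.] 1853 [0.04866265 0.05005221] (((476.581787109375, 332.2392578125), (43.12378692626953, 44.03016662597656), 57.22359085083008), 1281, np.float64(0.04914315102256367))
([-205.2, -152.9, -25.3], None, 'cur yaw', np.float64(173.05), 'q6', np.float64(-1.216))
```

View pics/w11.png

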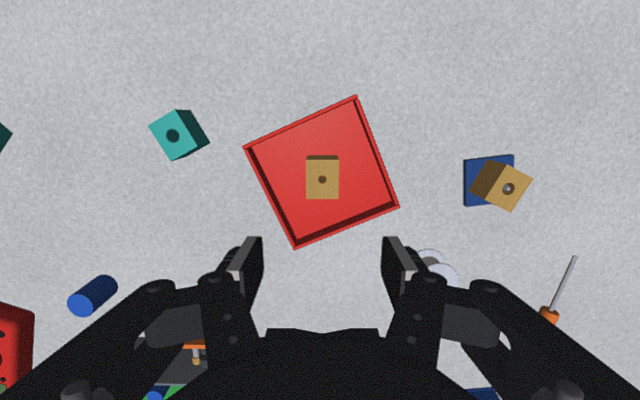

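The reject block is standing in the tray at (322,177), and the good block is still on the pin at (505,187). Next I'll take a close view of the pad.

>>> move_arm --pt "-225 -152 -40 0 70" --pt "-225 -152 -40 0 70" --pt "-225 -152 -40 0 70" --pt "-225 -152 -40 0 70" --pt "-225 -152 -40 0 70" --pt "-225 -152 -40 0 70" --pt "-225 -152 -40 0 70" --pt "-225 -152 -40 0 70" --pt "-225 -152 -40 0 70" --pt "-225 -152 -40 0 70"

```text
time: 17.65
tool_pos: [0.6475, -0.0457, 0.2614]
tcp_rot: [-0.189, -3.134, -0.0]
wrist_force: [0.1, 0.1, -0.2]
width: 0.706
```

```bash
python3 - <<'E'
from h import *
import pickle
a=avg(3); c=bot.read_camera("wrist"); print(a["time"],a["tool_pos"],a["q"].round(3));save(c,"w12"); pickle.dump((c,a),open("w12.pkl","wb"))
P=cloud(c)
for ce,m in comps(c,(3,110,40),(16,255,255),100): print(ce,m.sum(),P[m].min(0),P[m].max(0))
E
```

```text
17.8 [ 0.64799159 -0.04588251  0.26216884] [-0.109  0.2    1.625  0.     1.317 -1.56 ]
[321. 158.] 317 [ 0.5813401  -0.06824585  0.035128  ] [ 0.63322561 -0.02434422  0.40482105]
[636. 196.] 118 [0.72084907 0.38583145 0.00643626] [0.75009812 0.39634214 0.01863861]
[349. 222.] 147 [ 0.5813401  -0.03907364  0.03442354] [0.74682287 0.00141904 0.40482105]
[383. 211.] 101 [0.70476922 0.00300052 0.03603995] [0.7127771  0.04587481 0.04051027]
[581. 278.] 108 [0.85451679 0.30687924 0.0067981 ] [0.86337449 0.33815662 0.01851675]
```

View pics/w12.png

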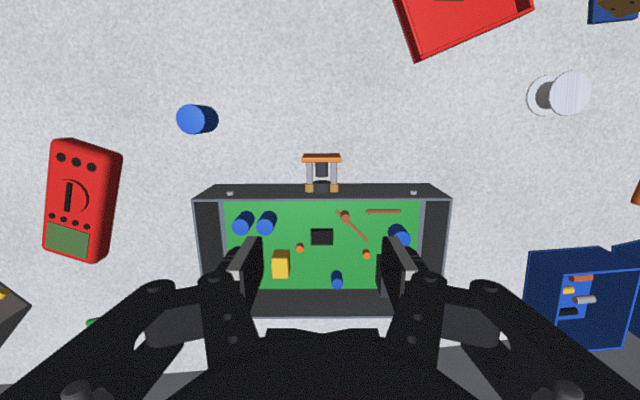

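The view shows the pad at (321,158) with the chassis nearly square to the tool. The front rim runs at about v=198. I'll fit the directions.

```bash
python3 - <<'E'
from h import *
import pickle
c,a=pickle.load(open("w12.pkl","rb")); crop(c,"w12p",290,140,355,200,11)
hsv=cv2.cvtColor(c["pixels"],cv2.COLOR_RGB2HSV); print(hsv[150:166,321].tolist())
P=cloud(c); print(P[150:166,321].round(4).tolist())
# chassis front rim: dark->? look at column profile near rim
for u in (230,260,380,420): print(u,[(v,P[v,u].round(3).tolist()) for v in range(180,204,2)])
E
```

```text
[[105, 10, 206], [109, 10, 203], [115, 8, 192], [13, 53, 143], [10, 159, 96], [11, 199, 96], [10, 172, 105], [13, 174, 161], [15, 159, 232], [15, 163, 228], [14, 170, 229], [13, 173, 225], [8, 126, 125], [111, 51, 85], [108, 53, 87], [116, 42, 90]]
[[0.6251, -0.0461, 0.0002], [0.6264, -0.0463, 0.0003], [0.6278, -0.0464, -0.0004], [0.626, -0.0461, 0.0269], [0.6262, -0.0461, 0.0351], [0.626, -0.046, 0.0467], [0.6262, -0.046, 0.0546], [0.626, -0.046, 0.0648], [0.627, -0.0461, 0.0656], [0.6283, -0.0462, 0.0649], [0.6294, -0.0464, 0.0654], [0.6307, -0.0465, 0.0643], [0.6318, -0.0467, 0.0643], [0.6347, -0.0471, 0.053], [0.6358, -0.0472, 0.0531], [0.6373, -0.0474, 0.0517]]
230 [(180, [0.651, -0.177, -0.0]), (182, [0.654, -0.178, 0.0]), (184, [0.656, -0.177, 0.004]), (186, [0.656, -0.173, 0.016]), (188, [0.657, -0.17, 0.028]), (190, [0.657, -0.167, 0.038]), (192, [0.654, -0.158, 0.064]), (194, [0.657, -0.159, 0.064]), (196, [0.658, -0.158, 0.068]), (198, [0.659, -0.155, 0.077]), (200, [0.66, -0.154, 0.08]), (202, [0.675, -0.172, 0.031])]
260 [(180, [0.656, -0.135, 0.001]), (182, [0.659, -0.1
[... 333 characters left out ...]
, 0.03, 0.0]), (182, [0.679, 0.03, 0.0]), (184, [0.68, 0.029, 0.007]), (186, [0.68, 0.027, 0.019]), (188, [0.68, 0.024, 0.031]), (190, [0.679, 0.022, 0.041]), (192, [0.679, 0.021, 0.051]), (194, [0.679, 0.019, 0.062]), (196, [0.679, 0.017, 0.07]), (198, [0.678, 0.015, 0.08]), (200, [0.681, 0.015, 0.079]), (202, [0.698, 0.023, 0.033])]
420 [(180, [0.683, 0.086, -0.001]), (182, [0.686, 0.086, -0.001]), (184, [0.686, 0.083, 0.008]), (186, [0.686, 0.079, 0.02]), (188, [0.685, 0.076, 0.032]), (190, [0.685, 0.073, 0.041]), (192, [0.685, 0.069, 0.052]), (194, [0.684, 0.066, 0.062]), (196, [0.684, 0.064, 0.07]), (198, [0.684, 0.061, 0.08]), (200, [0.686, 0.061, 0.079]), (202, [0.705, 0.075, 0.031])]
```

View pics/w12p.png

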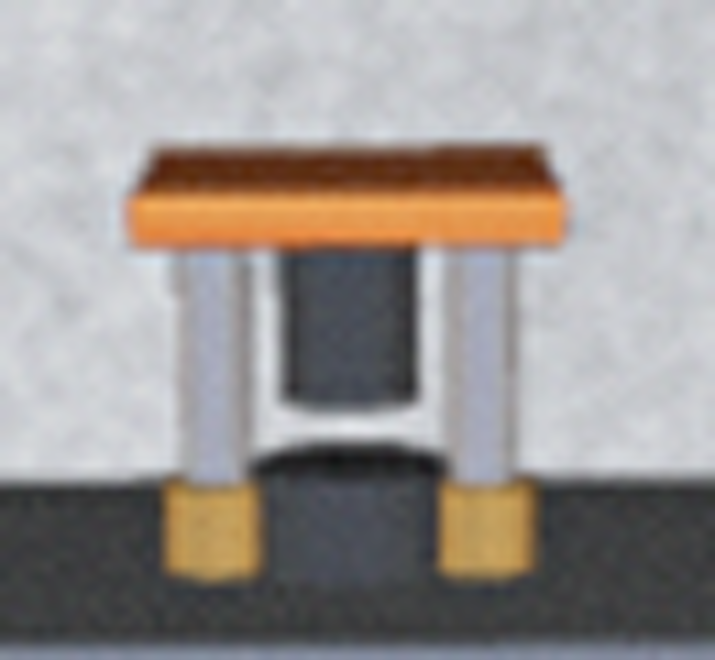

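```bash
python3 - <<'E'
from h import *
import pickle
c,a=pickle.load(open("w12.pkl","rb")); P=cloud(c)
s=np.r_[P[186:199,245:295].reshape(-1,3),P[186:199,350:405].reshape(-1,3)]; s=s[(s[:,2]>.01)&(s[:,2]<.075)]
for _ in range(4):
    k=np.polyfit(s[:,1],s[:,0],1); r=s[:,0]-np.polyval(k,s[:,1]); s=s[abs(r)<max(2.5*r.std(),.0008)]
yaw=-np.degrees(np.arctan(k[0])); print("push yaw",yaw,len(s),r.std())
n=np.array([np.cos(np.radians(yaw)),np.sin(np.radians(yaw))]); t=np.array([-n[1],n[0]])
wall=np.median(s[:,:2]@n)
f=P[153:158,304:340].reshape(-1,3); f=f[(f[:,2]>.028)&(f[:,2]<.063)]
print("pad face n",np.median(f[:,:2]@n),"wall n",wall,"gap",wall-np.median(f[:,:2]@n), "pad yaw",-np.degrees(np.arctan(np.polyfit(f[:,1],f[:,0],1)[0])))
z=.065
e=[onz(c,290+x/11-.5,140+y/11-.5,z)[:2] for x,y in((129,217),(568,217),(129,195),(567,195))]
print("t edges",[(q@t).round(4) for q in e],"n",[(q@n).round(4) for q in e])
# chassis ends along t at rim z=.08
print("chassis",[ (onz(c,u,v,.08)[:2]@t).round(4) for u,v in((192.5,199),(451,198))])
tc=(e[0]@t+e[1]@t)/2; fn=np.median(f[:,:2]@n)
print("pad face xy",n*fn+t*tc, "top z",np.median(P[158:161,306:338,2]))
sc=pickle.load(open("scene0.pkl","rb")); sd=pickle.load(open("side0.pkl","rb"))
for nm,q in(("scene",sc),("side",sd)):
    Q=cloud(q)
    for ce,m in comps(q,(3,110,30),(18,255,255),15):
        p=Q[m]; p=p[(abs(p[:,0]-.63)<.04)&(abs(p[:,1]+.045)<.05)&(p[:,2]>.02)&(p[:,2]<.07)]
        if len(p)>15: print(nm,ce,len(p),"n",(p[:,:2]@n).min(),np.median(p[:,:2]@n),"t",(p[:,:2]@t).min(),(p[:,:2]@t).max(),"z",p[:,2].min(),p[:,2].max())
E
```

```text
push yaw -6.679437507026519 1245 0.00019728359242913518
pad face n 0.6271299308655487 wall n 0.6721468672936677 gap 0.04501693642811899 pad yaw -6.678475794826224
t edges [np.float64(0.0045), np.float64(0.0502), np.float64(0.0045), np.float64(0.0501)] n [np.float64(0.6295), np.float64(0.6297), np.float64(0.6273), np.float64(0.6274)]
chassis [np.float64(-0.1198), np.float64(0.1752)]
pad face xy [ 0.62605692 -0.04575881] top z 0.06462211995148562
scene [279. 196.] 39 n 0.6297706141143055 0.6333438929508566 t 0.007652416596685679 0.0529139254506373 z 0.03423982320454322 0.06608654610271703
side [353. 196.] 87 n 0.6255888944812343 0.6281499625539163 t 0.0038483630399257997 0.04712898569667371 z 0.034039082651563746 0.06802514368799606
```

```bash
python3 - <<'E'
from h import *
a=avg(3); print(a["tool_pos"]); print(plan((.4777,.3341,.17),147.2,st=a))
E
```

```text
[ 0.64858607 -0.04641978  0.26262943]
([215.6, 357.1, 92.5], np.float64(25.874042588159483), 'cur yaw', np.float64(173.07), 'q6', np.float64(-1.56))
```

>>> move_arm --pt "216 357 40 8 70" --pt "216 357 92 16 70" --pt "216 357 92 25.9 70" --pt "216 357 92 25.9 70" --pt "216 357 92 25.9 70" --pt "216 357 92 25.9 70" --pt "216 357 92 25.9 70" --pt "216 357 92 25.9 70" --pt "216 357 92 25.9 70" --pt "216 357 92 25.9 70" --pt "216 357 92 25.9 70" --pt "216 357 92 25.9 70" --pt "216 357 92 25.9 70"

```text
time: 19.3
tool_pos: [0.4785, 0.3328, 0.1709]
tcp_rot: [0.891, 3.012, 0.001]
wrist_force: [0.5, 0.5, 0.1]
width: 0.7
```

```bash
python3 - <<'E'
from h import *
a=avg(5); c=bot.read_camera("wrist"); save(c,"w13"); print(a["time"],a["tool_pos"]); print(plan((.4777,.3341,.017),147.2,st=a))
for ce,m in comps(c,(13,90,40),(26,255,255),400): 
    print(ce,m.sum(),rect_top(c,m,.050,.006)); q=rect_top(c,m,.050,.006)[0][0]; M=R.from_rotvec(a["tcp_rot"]).as_matrix(); print("block ctr in tool",M.T@(np.array([q[0],q[1],50])-a["tool_pos"]*1000))
E
```

```text
19.55 [0.47833582 0.33289685 0.1706642 ]
([1.2, 0.6, 153.7], np.float64(-0.1492135489152986), 'cur yaw', np.float64(147.05), 'q6', np.float64(-0.43))
[323. 187.] 1907 (((476.9972229003906, 333.24200439453125), (35.07398223876953, 43.221961975097656), 57.08082580566406), 1644, np.float64(0.04975262727064614))
block ctr in tool [  1.35376747  -0.50257232 120.66347753]
[146. 260.] 2355 (((441.61456298828125, 134.90548706054688), (36.35027313232422, 41.79351806640625), 81.79004669189453), 1110, np.float64(0.04512443877332792))
block ctr in tool [ -76.829088   -186.18171169  120.59246234]
```

View pics/w13.png

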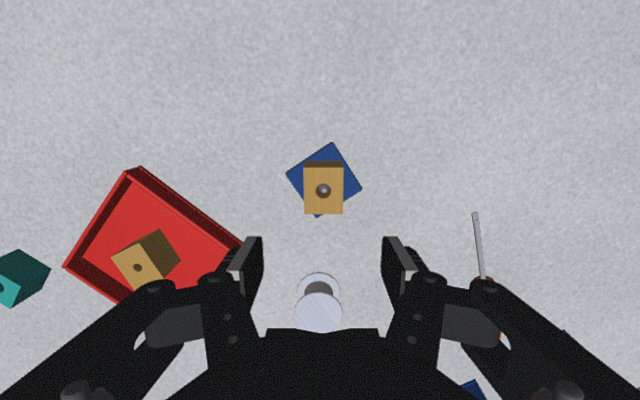

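>>> move_arm --pt "1.3 0.2 50 0 70" --pt "1.3 0.2 90 0 70" --pt "1.3 0.2 120 0 70" --pt "1.3 0.2 140 0 70" --pt "1.3 0.2 150 0 70" --pt "1.3 0.2 153 0 70" --pt "1.3 0.2 153 0 70" --pt "1.3 0.2 153 0 20" --pt "1.3 0.2 153 0 20" --pt "1.3 0.2 153 0 20" --pt "1.3 0.2 153 0 20" --pt "1.3 0.2 153 0 20" --newtons 60

```text
time: 20.8
tool_pos: [0.478, 0.3355, 0.0191]
tcp_rot: [0.888, 3.011, 0.004]
wrist_force: [-0.5, -0.1, 5.7]
width: 0.409
```

```bash
python3 - <<'E'
from h import *
a=avg(2); print(a["time"],a["tool_pos"],a["width"],a["wrist_force"],a["torque"])
E
```

```text
20.9 [0.47803379 0.33547559 0.01911358] 0.4153916346049804 [-0.24883302  0.64450873  5.84488779] [-0.07714101  0.05979604  0.00295114]
```

>>> move_arm --pt "0 0 -15 0 20" --pt "0 0 -35 0 20" --pt "0 0 -60 0 20" --pt "0 0 -100 0 20" --pt "0 0 -130 0 20" --pt "-60 -55 -130 -6 20" --pt "-285 -262 -130 -14 20" --pt "-285 -262 -130 -22 20" --pt "-285 -262 -130 -26.3 20" --pt "-285 -262 -130 -26.3 20" --pt "-285 -262 -130 -26.3 20" --pt "-285 -262 -130 -26.3 20" --pt "-285 -262 -130 -26.3 20" --pt "-285 -262 -130 -26.3 20" --pt "-285 -262 -130 -26.3 20" --pt "-285 -262 -130 -26.3 20" --pt "-285 -262 -130 -26.3 20"

```text
time: 22.6
tool_pos: [0.5733, -0.0387, 0.1471]
tcp_rot: [-0.177, -3.136, -0.001]
wrist_force: [0.7, 0.4, -1.8]
width: 0.411
```

```bash
python3 - <<'E'
from h import *
import pickle
a=avg(6); c=bot.read_camera("wrist"); save(c,"w14"); pickle.dump((c,a),open("w14.pkl","wb"))
print(a["time"],a["tool_pos"],a["tool_pos_sd"],a["width"],a["wrist_force"],a["q"].round(3)); print(held(c,a))
M=R.from_rotvec(a["tcp_rot"]).as_matrix(); print(M.round(4))
E
```

```text
22.9 [ 0.57364941 -0.03903729  0.14727198] [1.43289328e-04 2.65431362e-04 6.62324305e-05] 0.4141800563943417 [ 0.06603751  0.12542912 -1.67931176] [-0.111  0.144  1.909  0.     1.089 -1.569]
('bore px', (321.6429138183594, 280.01849365234375), 'bore tool', array([  0.1,  -1.8, -30.6]), 'x edges', [np.float64(21.7), np.float64(-22.3)], 'top z', np.float64(-30.6), 'side slopes deg', array([-0.14,  0.69]))
[[-9.936e-01  1.126e-01 -2.000e-04]
 [ 1.126e-01  9.936e-01  1.000e-04]
 [ 2.000e-04  1.000e-04 -1.000e+00]]
```

View pics/w14.png

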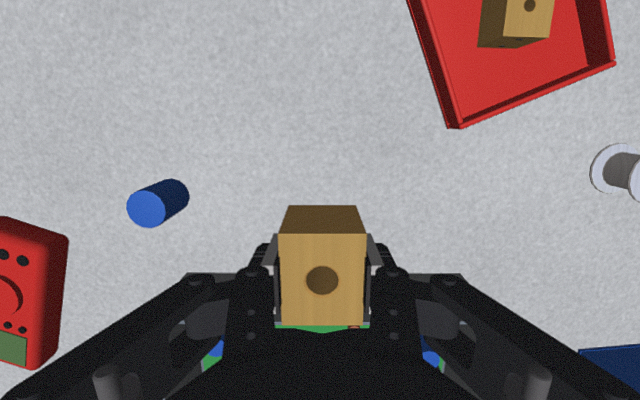

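>>> move_arm --pt "0 0 45 0.2 20" --pt "0 0 85 0.2 20" --pt "0 0 108 0.2 20" --pt "0 0 113 0.2 20" --pt "0 0 113 0.2 20" --pt "0 0 113 0.2 20"

```text
time: 23.55
tool_pos: [0.5755, -0.0403, 0.036]
tcp_rot: [0.185, 3.133, -0.0]
wrist_force: [1.0, 0.1, -1.3]
width: 0.412
```

```bash
cat >> h.py <<'E'
n=np.array([.9932,-.1163]); t=np.array([.1163,.9932])
E
python3 - <<'E'
from h import *
import pickle
a=avg(6); p=a["tool_pos"]; print(a["time"],p,"n",p[:2]@n,"t",p[:2]@t,a["wrist_force"])
s=bot.read_camera("scene");d=bot.read_camera("side"); pickle.dump((s,d,a),open("p15.pkl","wb"))
crop(s,"s15",255,160,335,220,10); crop(d,"d15",310,160,390,220,10)
E
```

```text
23.85 [ 0.57543645 -0.04032309  0.03611909] n 0.576213054543319 t 0.026874369656838783 [-0.02033366 -0.16115099 -1.72842615]
```

View pics/s15.png

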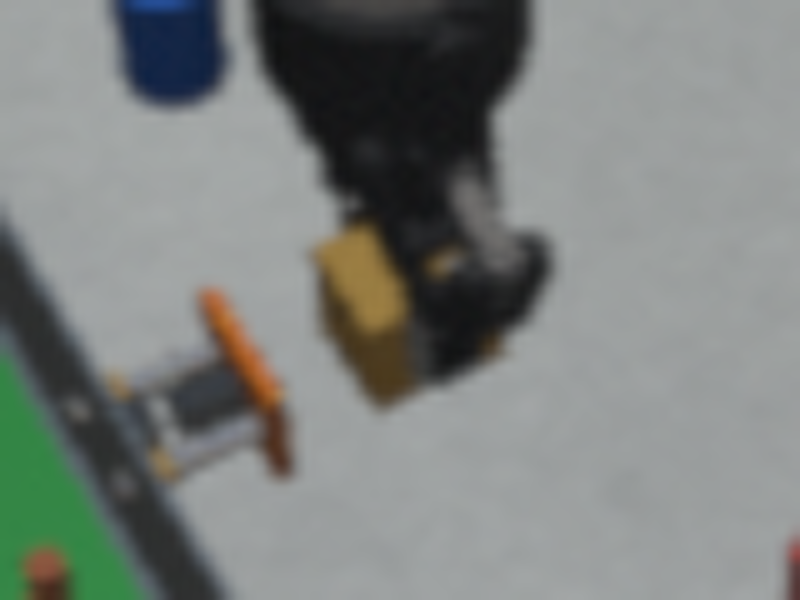

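View pics/d15.png

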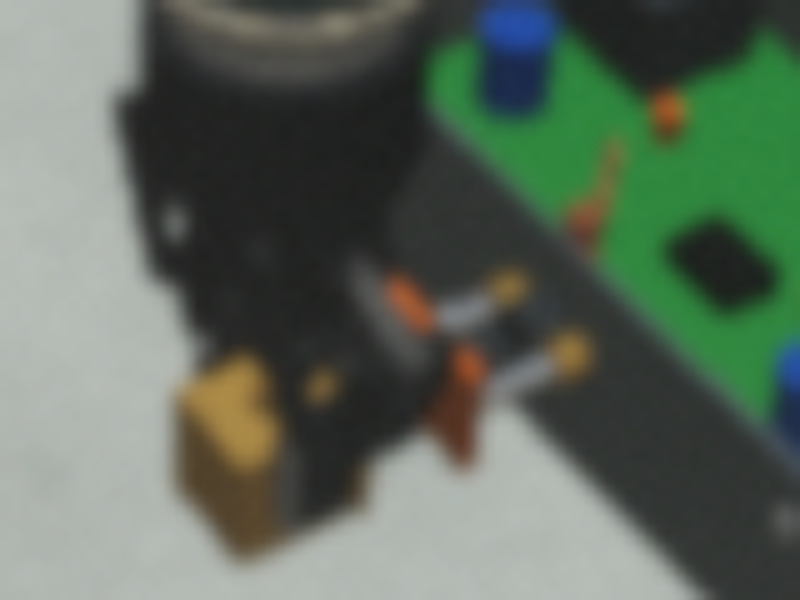

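```bash
python3 - <<'E'
from h import *
import pickle
s,d,a=pickle.load(open("p15.pkl","rb"))
crop(s,"s15z",272,180,302,210,20); 
# predicted block corners/pad corners, drawn on the crop for comparison
p=a["tool_pos"]; im=cv2.imread("pics/s15z.png")
def dot(P,col):
    u,v=proj(s,P); cv2.circle(im,(int((u-272+.5)*20),int((v-180+.5)*20)),4,col,-1)
for a_ in(-.022,.022):
  for b in(-.018,.018):
    q=n*(p[:2]@n+a_)+t*(p[:2]@t+b); dot([*q,p[2]+.0309],(0,255,0)); dot([*q,p[2]-.0091],(0,255,255))
for b in(-.023,.023):
  for z in(.025,.065):
    q=n*.6271+t*(.0273+b); dot([*q,z],(255,0,0))
cv2.imwrite("pics/s15z2.png",im)
E
```

```text
(no output)
```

View pics/s15z2.png

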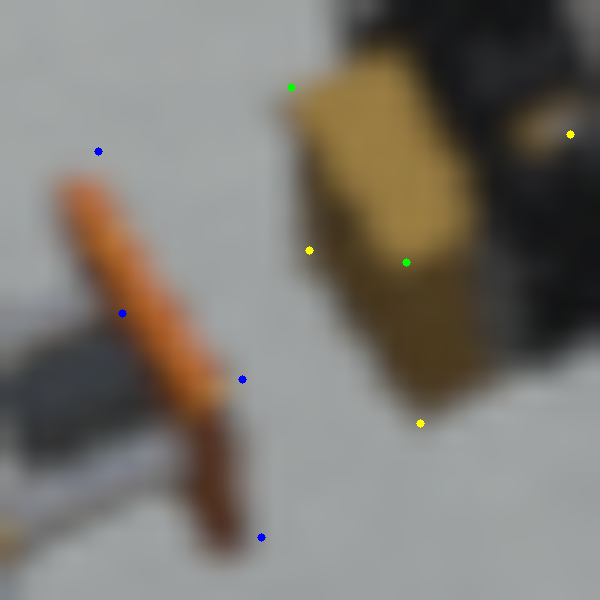

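>>> move_arm --pt "-8 1.2 1.8 0 20" --pt "-16 1.2 1.8 0 20" --pt "-22 1.2 1.8 0 20" --pt "-26 1.2 1.8 0 20" --pt "-26 1.2 1.8 0 20" --pt "-26 1.2 1.8 0 20"

```text
time: 24.55
tool_pos: [0.5997, -0.042, 0.0323]
tcp_rot: [-0.185, -3.135, -0.0]
wrist_force: [-0.2, 0.5, -1.9]
width: 0.409
```

```bash
cat > chk.py <<'E'
from h import *
import pickle,sys
k=sys.argv[1]
a=avg(8); p=a["tool_pos"]; f=a["wrist_force"]; M=R.from_rotvec(a["tcp_rot"]).as_matrix()
print(a["time"],p.round(4),"n %.4f t %.4f z %.4f"%(p[:2]@n,p[:2]@t,p[2]),"yaw %.2f tilt %s"%(np.degrees(np.arctan2(M[1,0],M[0,0])),np.degrees(M[:2,2]).round(2)),"force n %.2f t %.2f z %.2f"%(f[:2]@n,f[:2]@t,f[2]),"sd",a["wrist_force_sd"].round(2),a["width"])
s=bot.read_camera("scene");d=bot.read_camera("side");c=bot.read_camera("wrist"); pickle.dump((s,d,c,a),open(k+".pkl","wb"))
crop(s,"s"+k,262,170,307,215,13); crop(d,"d"+k,320,165,380,210,13); save(c,"w"+k); print(held(c,a))
E
python3 chk.py 16
```

```text
24.95 [ 0.5995 -0.042   0.0324] n 0.6003 t 0.0280 z 0.0324 yaw 173.24 tilt [-0.02  0.  ] force n 0.06 t -0.09 z -1.53 sd [0.24 0.41 0.61] 0.41423450395445277
('bore px', (321.65997314453125, 279.89288330078125), 'bore tool', array([  0.1,  -1.4, -30.7]), 'x edges', [np.float64(21.7), np.float64(-22.8)], 'top z', np.float64(-30.7), 'side slopes deg', array([-0.04,  0.13]))
```

View pics/s16.png

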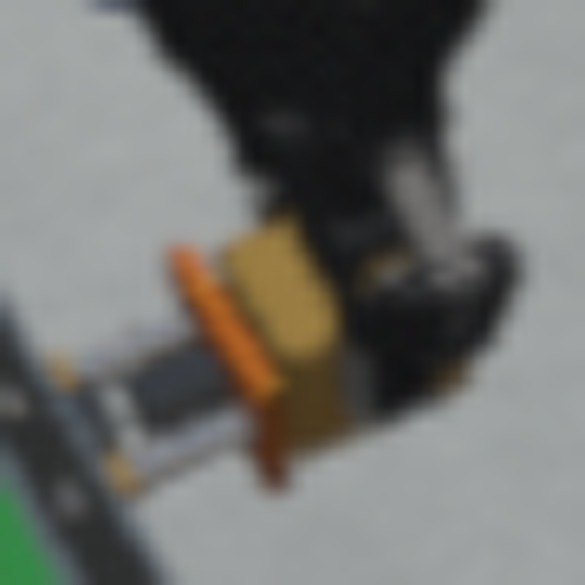

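View pics/w16.png

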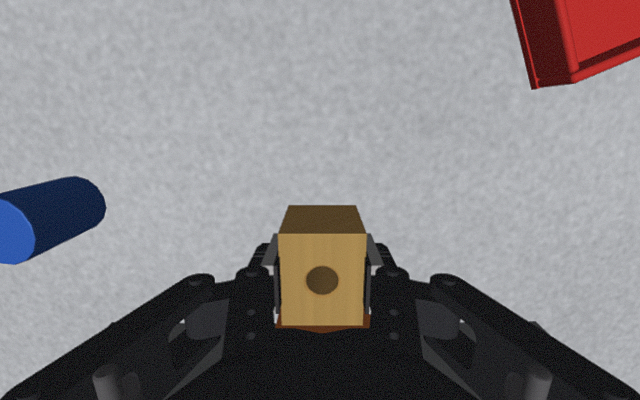

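```bash
python3 - <<'E'
from h import *
import pickle
s,d,c,a=pickle.load(open("16.pkl","rb")); crop(c,"w16z",265,300,380,345,7)
E
```

```text
(no output)
```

View pics/w16z.png

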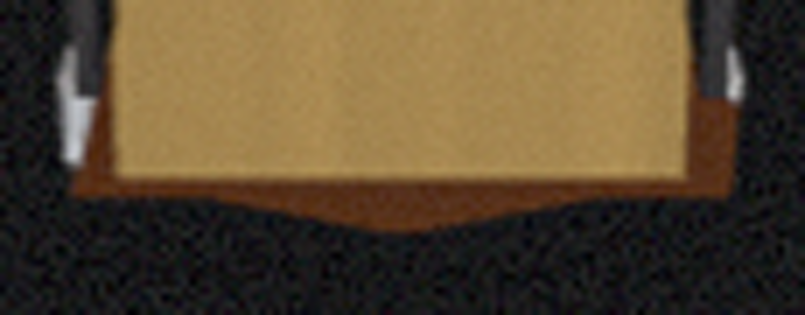

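View pics/d16.png

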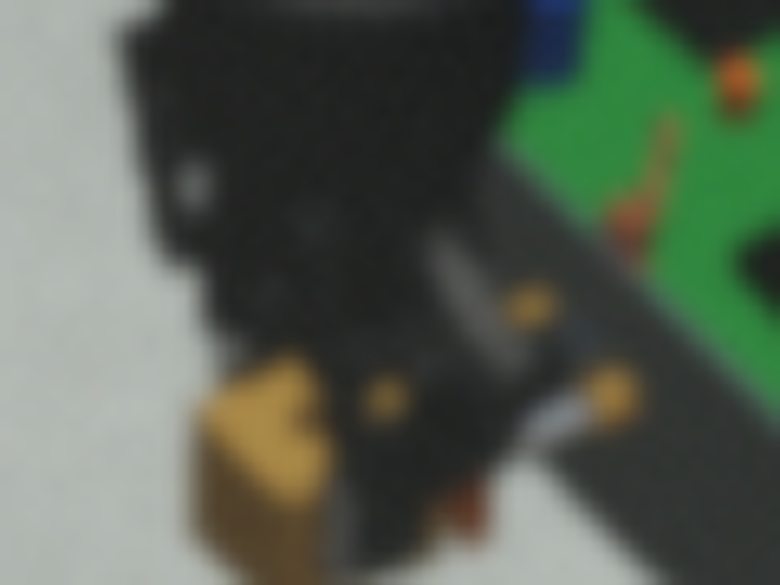

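The wrist crop shows the pad edges at u 70 and 732 and the block edges at u 116 and 686. Both are centred on 401, so the block is centred sideways, and its edges are parallel to the pad. I'll raise it 1.7 mm and ease into contact.

>>> move_arm --pt "-1 0 -1 0 20" --pt "-2 0 -1.7 0 20" --pt "-4 0 -1.7 0 20" --pt "-6 0 -1.7 0 20" --pt "-8 0 -1.7 0 20" --pt "-9 0 -1.7 0 20" --pt "-9 0 -1.7 0 20" --pt "-9 0 -1.7 0 20"

```text
time: 25.9
tool_pos: [0.6081, -0.043, 0.0339]
tcp_rot: [-0.185, -3.135, -0.0]
wrist_force: [-2.1, 0.8, 0.3]
width: 0.416
```

```bash
python3 chk.py 17
```

```text
26.3 [ 0.6082 -0.043   0.0339] n 0.6091 t 0.0280 z 0.0339 yaw 173.24 tilt [-0.06  0.01] force n -3.33 t -0.15 z -1.26 sd [0.41 0.47 0.61] 0.41227369070983166
('bore px', (321.6836242675781, 279.8844299316406), 'bore tool', array([  0.2,  -1.4, -30.5]), 'x edges', [np.float64(21.7), np.float64(-22.7)], 'top z', np.float64(-30.5), 'side slopes deg', array([0.02, 0.13]))
```

>>> move_arm --pt "-1.5 0 -0.3 0 20" --pt "-3 0 -0.3 0 20" --pt "-4 0 -0.3 0 20" --pt "-5 0 -0.3 0 20" --pt "-5 0 -0.3 0 20" --pt "-5 0 -0.3 0 20"

```text
time: 27.05
tool_pos: [0.6125, -0.0435, 0.034]
tcp_rot: [-0.185, -3.133, -0.0]
wrist_force: [-7.4, 0.9, -1.0]
width: 0.413
```

```bash
python3 chk.py 18; python3 - <<'E'
from h import *
import pickle
s,d,c,a=pickle.load(open("18.pkl","rb")); crop(c,"w18z",265,300,380,345,7)
E
```

```text
27.45 [ 0.6124 -0.0435  0.034 ] n 0.6133 t 0.0280 z 0.0340 yaw 173.24 tilt [-0.17  0.02] force n -6.66 t 0.33 z -1.07 sd [0.46 0.55 0.33] 0.4129562951084648
('bore px', (321.7018127441406, 279.8398742675781), 'bore tool', array([  0.4,  -1.4, -30.5]), 'x edges', [np.float64(21.9), np.float64(-22.5)], 'top z', np.float64(-30.5), 'side slopes deg', array([0.  , 0.13]))
```

View pics/w18z.png

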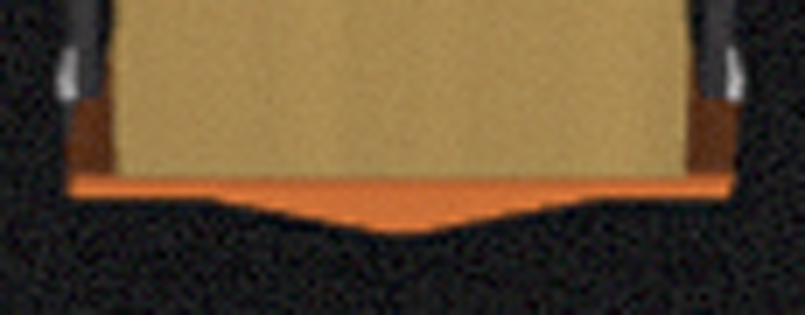

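View pics/s18.png

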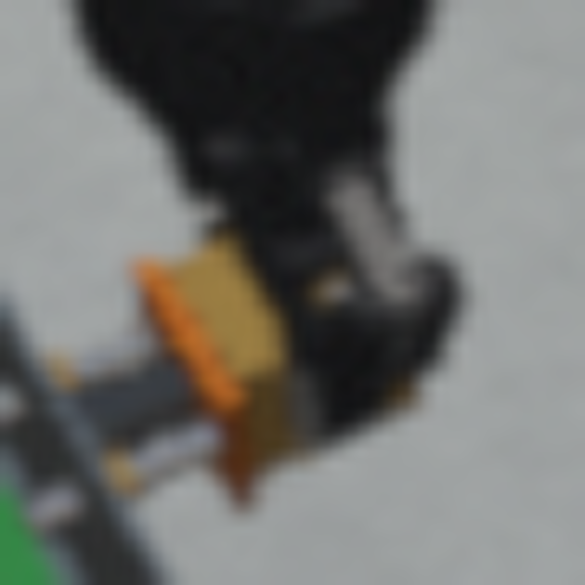

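View pics/d18.png

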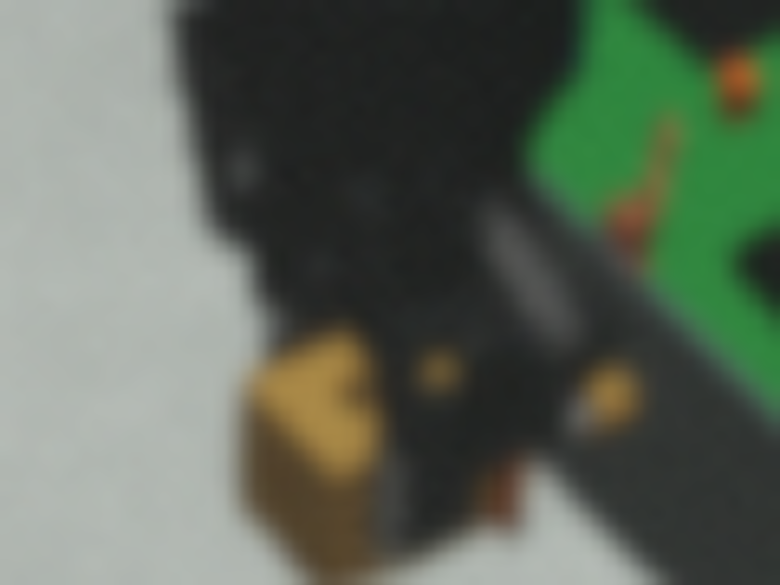

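Force reads 6.7 N and position gives 8.4 mm pressed in. The pad's top edge is flush with the block edge and centred (68 to 735, against the block's 116 to 688). One small nudge to reach 9 mm.

>>> move_arm --pt "-0.4 0 -0.2 0 20" --pt "-0.8 0 -0.2 0 20" --pt "-0.8 0 -0.2 0 20" --pt "-0.8 0 -0.2 0 20" --pt "-0.8 0 -0.2 0 20"

```text
time: 28.1
tool_pos: [0.6129, -0.0436, 0.034]
tcp_rot: [-0.185, -3.133, -0.0]
wrist_force: [-7.0, 0.8, -0.6]
width: 0.413
```

```bash
python3 chk.py 19; python3 - <<'E'
from h import *
import pickle
s,d,c,a=pickle.load(open("19.pkl","rb")); save(s,"s19f"); 
P=cloud(c); q=P[326:329,300:345].reshape(-1,3); print("pad top z",np.median(q[:,2]),"n",np.median(q[:,:2]@n))
E
```

```text
28.5 [ 0.6129 -0.0436  0.034 ] n 0.6138 t 0.0280 z 0.0340 yaw 173.25 tilt [-0.21  0.02] force n -7.31 t 0.26 z -1.38 sd [0.54 0.4  0.64] 0.41305572670274543
('bore px', (321.72772216796875, 279.8125915527344), 'bore tool', array([  0.4,  -1.4, -30.5]), 'x edges', [np.float64(21.9), np.float64(-22.5)], 'top z', np.float64(-30.5), 'side slopes deg', array([-0.  ,  0.16]))
pad top z 0.0645479810634869 n 0.6372415242229522
```

View pics/s19f.png

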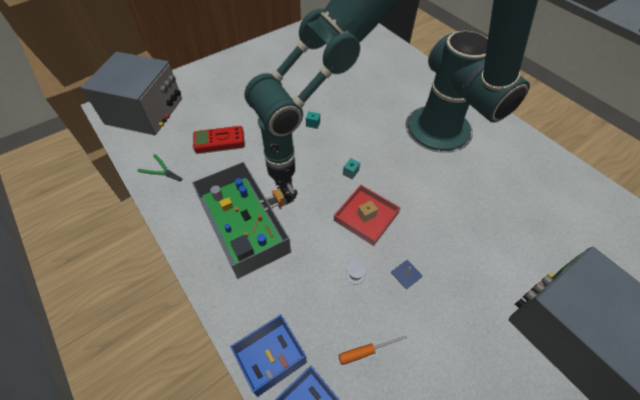

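Force is 7.3 N (about 9.1 mm), and position gives 8.9 mm. Block top and pad top both read 64.5 mm. The reject is in the tray at (367,210), and the bystanders in view haven't moved. Handing in.

```bash
python3 -c "
from workcell import bot
print(bot.finish_job()); print(bot.read_state()['time'])"
```

```text
the job is handed in; nothing more can be done
None
the job is handed in; nothing more can be done
```

The good block is gripped and pushing on the sprung pad, about half way in, and the job was handed in at about 28.5 s of the 67 s allowed.

- **Gauge test:** I put the gold block that had been nearer the tray on the pin, and it went fully down. Its top measured 49.8 mm, so its underside was resting on the base plate. I didn't try the other block on the pin; its bore is visibly smaller.
- **Reject:** the other block is standing on the floor of the red tray.
- **Hold on the pad:**

| Check | Reading |
|---|---|
| Push force | 7.3 N, about 9.1 mm in |
| Pad travel from arm position | 8.9 mm |
| Centring across the pad | within about 0.2 mm in the wrist picture |
| Top heights | block 64.5 mm, pad 64.5 mm, underside about 25 mm above the bench |
| Tool angle | within 0.1° of square, 0.2° of tilt |

- **Bystanders:** the multimeter, screwdriver and spool were unmoved in the last scene picture. The arm hid the capacitor in that one, but I never went near it.
- **Disagreements:** the wrist camera put the bore 1–2 mm to one side of the jaw centre. I took that as calibration error, so I judged the centring by comparing block and pad in the same wrist picture. The scene and side cameras' rough readings of the pad also differed from each other by a few millimetres.

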